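Put away the welding press changeover tooling

ROBOT

A 6-joint arm with a two-finger parallel gripper is mounted at the origin on a cart in front of the work surface, level with it; the furniture and walls round the work are solid. World frame = base frame: x ahead of the robot, y to its left, z up, the work surface at z = 0. Lengths are in m, angles in rad, forces in N, time in s.
With the tool pointing down it reaches from about 0.275 to 0.875 m from the base axis. Payload 12.5 kg.
Tool frame: the origin (TCP) lies at the very end of the fingers, on their centre line; the grasp point (between the pads) lies 19 mm behind it; z points along the fingers, y is the line along which they close (so a half turn about z gives the same grasp; the last joint's range is limited). The gripper opens to 85 mm and grips with 20 to 120 N. Pads are 22 mm wide; open, the fingers measure 114 mm over their backs; the gripper's body (76 mm by 85 mm) begins 54 mm behind the grasp point. The pads swing forward as they close: fully open they stand 13 mm farther back than shut.
Start: joints at [1.086, 0.351, 1.652, -0, 1.139, -0.085], TCP at [0.214, 0.507, 0.231] pointing down, gripper open.
Joint ranges: [-2.75, 2.75], [-0.79, 2.1], [0.01, 2.65], [-1.57, 4.71], [0.07, 3.14], [-2.87, 2.87]. Speed limits (rad/s): [2.22, 2.22, 2.79, 3.14, 3.14, 3.14].

INTERFACE

Orientations are given as a unit quaternion [x, y, z, w].
In Python, from rig import arm gives the robot as it stands.
- The arm moves only by the tool carry_out, never from a script. Its argument "increments" is a list of rows, each an object of numbers: "dx", "dy", "dz": the shift along the tool's x, y, z in cm; "roll": the turn about the tool's z in rad; "fingers": the finger opening in cm, from 0 to 8.54. A call has 1 to 5 rows; each row shifts and turns the commanded pose from where the row before left it, along the tool's axes as they then stand; what a row does not reach is not made up. A row lasts 1/12 s, in which the tool goes at most 41.7 mm and 7.16 degrees, less where a joint would pass 70% of its speed; a pose out of reach is approached as far as the arm can. A call with a gripper value outside its range is refused whole. The fingers move at their own pace and stop on an object; the grip force is fixed at half the most. Time passes only in rows, so rows that do not move let the fingers close. It gives the time, the measured TCP pose, the force, the opening and the grip force at its end, in the units of the state.
- arm.get_state(): the state, without advancing time (a new reading comes with each control period).
- arm.read_camera(name): name is "scene" or "top"; returns a dict with "frame" (400x640x3 uint8, red, green, blue), "mtx" (3x3 intrinsics, pixels), "eye" and "orientation" of the camera in the world. Camera axes: x right, y down, z forward; pixel columns grow to the right and rows downward; lengths in m; the calibration is good to about 2 mm. A picture is of the moment at which its call begins. There is no depth.
- arm.finish_job(): hands the job in; it is judged then, once.
The state is a dict: "time_s": time; "joint_pos": joint angles; "joint_vel": joint speeds; "joint_torque": joint torques, N m; "eef_pos": TCP position; "eef_rot": TCP orientation; "contact_force": force on the tool from outside, world axes, zero at the start; "wrist_torque": the same for the moment, N m; "opening": finger opening in m; "grip_force": force on a finger pad.
Only numpy, scipy, OpenCV 4.12 (cv2) and the standard library are available. Lean on these libraries where they do the work, as an engineer would, in place of code of your own. Each camera call takes 0.05 s, during which the arm holds its last target. There are 200 camera calls.

TASK

Put the changeover tooling on the bench back where it belongs: the copper rotor, shaft up, flat in the round recess of the cradle, each of the two nest blocks flat in the tray pocket cut to its outline, and each electrode upright on the floor of the stand well meant for its length, so that both tips stand level. The short electrode has been left in the deep well; it belongs in the shallow one and the long electrode belongs in the deep one. Leave the dial gauge where it lies.

Things in the scene. Friction and masses are not known exactly. Their poses are not given: they have to be found in the camera images.
- rotor: Loose copper rotor disc lying on the thin grey mat (2 mm) along the front of the bench, shaft up (other rotors farther back, beside and in the press and on the conveyor, are not meant). Disc 70 mm across and 8 mm thick; on it a hub 25.6 mm across, from 8 to 20 mm height, the place to grip; a thin shaft, 8 mm across, ends at 29 mm. 0.12 kg. Origin: centre of the underside, z along the shaft.
- long_electrode: The longer copper spot-weld electrode, standing upright on the mat: 50 mm tall, 18 mm across, straight for the lower 27 mm, then narrower and pointed at the top. 0.06 kg. Origin: centre of the underside, z along its length.
- short_electrode: The shorter copper electrode: 42 mm tall, 18 mm across, straight for the lower 23 mm, then narrower and pointed at the top; at the start it stands in the deep well of the stand. 0.06 kg. Origin: centre of the underside, z along its length.
- wide_block: The wider machined steel nest block, lying flat on the mat: 40 (x) x 60 (y) x 18 mm (z), 0.12 kg. Origin: centre of the underside; its length runs along its own y.
- narrow_block: The narrower, thinner nest block, lying flat on the mat: 30 (x) x 70 (y) x 10 mm (z), 0.06 kg. Origin: centre of the underside; its length runs along its own y.
- electrode_stand: Fixed dark steel block, 54 (x) x 122 (y) x 20 mm (z), with two round wells 32 mm across, rims bevelled by 3 mm. Origin: centre of the underside. Deep well: centre at y = -30 mm, floor 4 mm above the origin (16 mm deep). Shallow well: centre at y = +30 mm, a bright steel disc as its floor 12 mm above the origin (8 mm deep).
- block_tray: Fixed grey plastic plate, 98 (x) x 130 (y) x 10 mm (z), with two rectangular pockets, both lengthwise along its x, 6 mm deep (floor 4 mm above the origin), black rubber floors, rims bevelled by 3 mm. Origin: centre of the underside. Pocket for the narrow block: 82 x 42 mm, centre at y = -36 mm; pocket for the wide block: 72 x 52 mm, centre at y = +31 mm.
- rotor_cradle: Fixed square grey plastic plate, 100 x 100 x 10 mm, with a round recess 84 mm across and 5 mm deep with a black rubber floor at its middle, rim bevelled by 3 mm. Origin: centre of the underside; recess floor 5 mm above it.
- dial_gauge: Bystander: dial indicator lying on its back at the right of the bench, 118 x 55 x 21 mm. Origin: centre of its underside. To be left alone.

How it is judged:
By the outcome, as a careful person would: the job done as asked, in the order asked, and still so for the second after the job is handed in, with the robot touching nothing.
It also fails if it takes over 112 s, if anything falls off the work surface, if the arm or the gripper's body presses on something with over 40 N, if the wrist force passes 120 N, or if a joint passes its speed limit or range.

## Working session

There is one attempt and no reset: what is moved stays moved. The work goes in short steps, Python scripts to look and compute and a tool call to move; the robot and the scene stay as the last step left them, time stands still between calls to the robot, and variables do not carry over. Pictures are saved under pics/ and viewed, at most 14 in all, crops included, and the job is handed in when it is done.

Besides the shell and the picture viewer there is one more tool, called after "Call:" by a JSON object that holds its "method" and its "body", one argument or row to a line. carry_out: Moves the arm, as the interface text tells. Its arguments: {"type":"object","properties":{"increments":{"type":"array","items":{"type":"object","properties":{"dx":{"type":"number"},"dy":{"type":"number"},"dz":{"type":"number"},"roll":{"type":"number"},"fingers":{"type":"number"}}}}},"required":["increments"]}

```bash
ls; mkdir -p pics
python3 - <<'E'
from rig import arm
import cv2,numpy as np
s=arm.get_state(); print({k:np.round(v,3).tolist() for k,v in s.items()})
for n in("scene","top"):
    c=arm.read_camera(n); cv2.imwrite(f"pics/{n}0.png",c["frame"][:,:,::-1]); print(n,c["mtx"],c["eye"],c["orientation"])
E
```

```text
pics
{'time_s': 0.0, 'joint_pos': [1.086, 0.351, 1.652, -0.0, 1.139, -0.085], 'joint_vel': [0.0, 0.001, 0.0, 0.002, -0.002, 0.001], 'joint_torque': [0.003, -50.612, -29.141, 0.0, 0.005, -0.0], 'eef_pos': [0.214, 0.506, 0.231], 'eef_rot': [0.199, 0.98, -0.001, -0.0], 'contact_force': [0.355, -0.41, 1.107], 'wrist_torque': [0.017, 0.002, -0.003], 'grip_force': 0.0, 'opening': 0.085}
scene [[430.49724464   0.         316.83583287]
 [  0.         430.49724464 200.16264681]
 [  0.           0.           1.        ]] [-0.01835137  0.79770122  0.42906049] [-0.255856    0.79291371 -0.53026048  0.15700122]
top [[421.63942997   0.         320.65220198]
 [  0.         421.63942997 200.51199977]
 [  0.           0.           1.        ]] [0.39408419 0.03115887 1.00411732] [ 0.70753689 -0.70410424  0.03850013 -0.04633049]
```

View pics/top0.png

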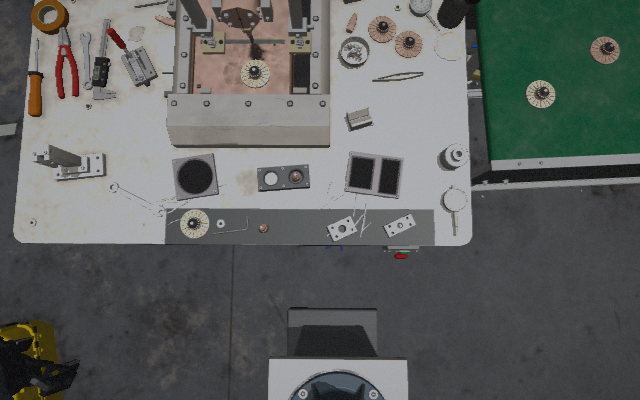

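View pics/scene0.png

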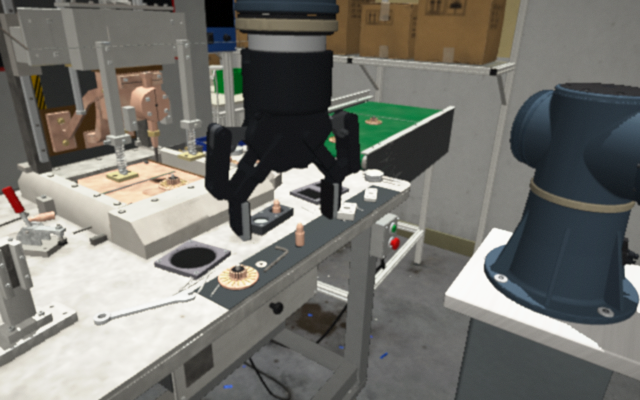

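The top view shows the rotor (194,223), cradle (196,176), stand (284,178), tray (375,175), long electrode (264,228), short electrode (297,176), wide block (342,228) and narrow block (400,226). I'll zoom in for the outlines.

Run:
```python
import cv2
f=cv2.imread("pics/top0.png")
a=cv2.resize(f[145:250,160:300],None,fx=5.5,fy=5.5,interpolation=cv2.INTER_CUBIC)
b=cv2.resize(f[145:250,300:440],None,fx=5.5,fy=5.5,interpolation=cv2.INTER_CUBIC)
cv2.imwrite("pics/za.png",a);cv2.imwrite("pics/zb.png",b)
```

```text
(no output)
```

View pics/za.png

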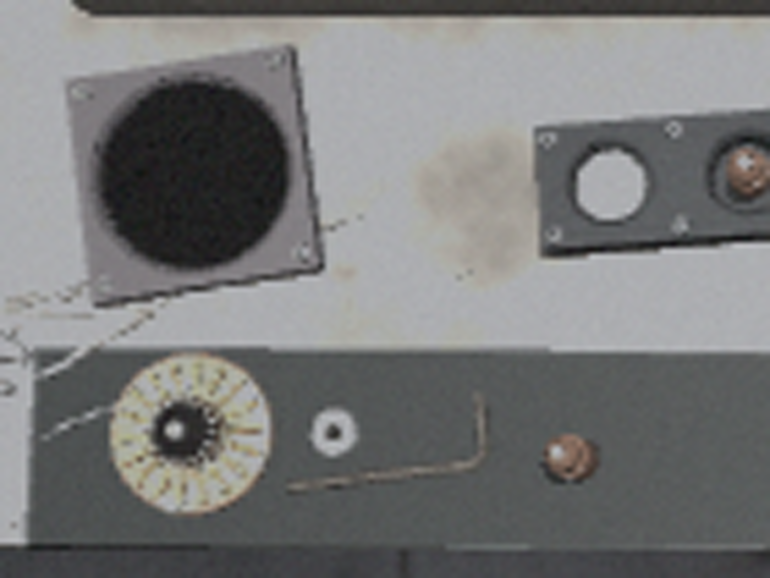

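View pics/zb.png

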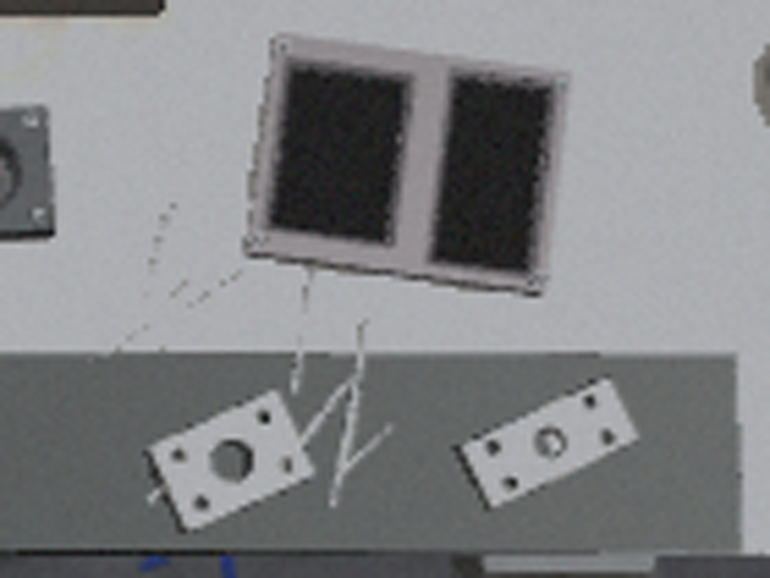

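The crops give clean outlines: the bright blocks sit on the mat, the dark pockets and recess are clear, the shallow well is the bright disc at about (271,178), and the deep well with the short electrode is at about (297,176). Next I'll measure them.

```bash
cat > h.py <<'E'
from rig import arm
import cv2,numpy as np
from scipy.spatial.transform import Rotation as R
def ray(c,px,z):
    px=np.atleast_2d(px).astype(float)
    d=np.c_[px,np.ones(len(px))]@np.linalg.inv(c["mtx"]).T@R.from_quat(c["orientation"]).as_matrix().T
    e=np.array(c["eye"]); return e+d*((z-e[2])/d[:,2])[:,None]
def big(m,roi,op=3):
    x0,y0,x1,y1=roi; k=np.zeros_like(m); k[y0:y1,x0:x1]=m[y0:y1,x0:x1]
    S=6; k=cv2.resize(k,None,fx=S,fy=S,interpolation=cv2.INTER_LINEAR); k=(k>127).astype(np.uint8)*255
    k=cv2.morphologyEx(k,cv2.MORPH_OPEN,cv2.getStructuringElement(2,(op*S,op*S)))
    cs,_=cv2.findContours(k,0,1); q=max(cs,key=cv2.contourArea)[:,0]
    return (q+.5)/S-.5
def rect(P): # world mm: centre, (short,long), direction of long side deg
    (a,b),(w,h),t=cv2.minAreaRect((P[:,:2]*1000).astype(np.float32))
    if w>h: w,h,t=h,w,t-90
    return np.round([a,b,w,h,(t+90)%180],1)
def circ(P):
    (a,b),(w,h),t=cv2.fitEllipse((P[:,:2]*1000).astype(np.float32)); return np.round([a,b,w,h],1)
def to(x,y,z,ang=None):
    """remaining move in tool axes (cm) at present orientation, and roll; ang=closing direction deg"""
    s=arm.get_state(); M=R.from_quat(s["eef_rot"]).as_matrix()
    d=M.T@(np.array([x,y,z])/1000-s["eef_pos"])*100
    a=np.degrees(np.arctan2(M[1,1],M[0,1])); r=None if ang is None else (a-ang+90)%180-90
    print("t",round(s["time_s"],2),"pos",np.round(np.array(s["eef_pos"])*1000,1),"close",round(a,1),"d cm",np.round(d,2),"roll",r and round(np.radians(r),3),"F",np.round(s["contact_force"],1),"op",round(s["opening"]*1000,1),"j6",round(s["joint_pos"][5],2))
E
python3 - <<'E'
from h import *
c=arm.read_camera("top"); f=c["frame"]; g=cv2.cvtColor(f,cv2.COLOR_RGB2GRAY); hsv=cv2.cvtColor(f,cv2.COLOR_RGB2HSV)
B=lambda m:m.astype(np.uint8)*255
print("gray mat,tray,pocket,block,stand",[int(g[y,x]) for x,y in((300,228),(378,165),(363,175),(337,222),(284,170),(262,185))], hsv[228,264],hsv[176,297],hsv[228,300])
print("wide",rect(ray(c,big(B(g>130),(320,210,362,245),5),.020)))
print("narrow",rect(ray(c,big(B(g>130),(378,210,420,243),5),.012)))
dark=B(g<50)
print("cradle",circ(ray(c,big(dark,(172,155,218,200)),.005)))
print("pocketW",rect(ray(c,big(dark,(346,153,376,192)),.004)))
print("pocketN",rect(ray(c,big(dark,(377,153,404,198)),.004)))
print("stand",rect(ray(c,big(B(g<125),(252,160,315,195),3),.020)))
print("shallow",circ(ray(c,big(B(g>125),(262,168,281,187),3),.012)))
cop=B((hsv[...,1]>80)&((hsv[...,0]<15)|(hsv[...,0]>170)))
print("long",circ(ray(c,big(cop,(255,218,275,238),2),.029)))
print("short",circ(ray(c,big(cop,(287,166,307,186),2),.027)))
ns=B((hsv[...,1]>60)|(g>130))
print("rotor",circ(ray(c,big(ns,(178,205,212,242),5),.010)))
print("hub",circ(ray(c,big(B(g<70),(185,213,205,233),3),.022)))
to(0,0,0,90)
E
```

```text
gray mat,tray,pocket,block,stand [94, 144, 34, 174, 95, 94] [ 10  73 118] [ 10  79 123] [90  8 95]
wide [454.9 -20.7  30.8  39.6  29.9]
narrow [ 464.7 -160.4   30.    33.   116.6]
cradle [572.2 346.   80.7  81.3]
pocketW [582.3 -54.3  51.5  71.6 172. ]
pocketN [ 573.3 -120.4   40.9   81.2  172.4]
stand [566.5 131.5  59.6 124.7  94.4]
shallow [566.5 162.2  29.   30.1]Traceback (most recent call last):
  File "<stdin>", line 14, in <module>
  File "h.py", line 12, in big
    cs,_=cv2.findContours(k,0,1); q=max(cs,key=cv2.contourArea)[:,0]
                                    ~~~^^^^^^^^^^^^^^^^^^^^^^^^
ValueError: max() iterable argument is empty
```

Run:
```python
from h import *
c=arm.read_camera("top"); f=cv2.GaussianBlur(c["frame"],(3,3),0); g=cv2.cvtColor(f,cv2.COLOR_RGB2GRAY); hsv=cv2.cvtColor(f,cv2.COLOR_RGB2HSV)
B=lambda m:m.astype(np.uint8)*255
def fill(m,k=7): return cv2.morphologyEx(m,cv2.MORPH_CLOSE,np.ones((k,k),np.uint8))
for th in (125,140):
  print("wide",rect(ray(c,big(fill(B(g>th)),(324,212,360,244),6),.020)))
  print("narrow",rect(ray(c,big(fill(B(g>th),5),(380,211,420,241),6),.012)))
r,gg,b=[f[...,i].astype(int) for i in range(3)]
cop=B(r-b>18)
for n,roi,z in(("long",(255,218,275,240),.029),("short",(287,166,307,186),.027)):
    print(n,circ(ray(c,big(cop,roi,2),z)))
ns=fill(B((r-b>14)|(g>120)),9)
print("rotor",circ(ray(c,big(ns,(177,205,212,242),8),.010)))
print("hub",circ(ray(c,big(B(g<75),(185,213,205,233),3),.022)))
to(0,0,0,90)
```

```text
wide [450.1 -15.9  46.2  87.5 116.5]
narrow [ 456.8 -144.3   32.1   70.9  115.5]
wide [450.8 -13.6  39.5  72.2 114.6]
narrow [ 456.8 -144.3   30.1   68.8  116. ]
long [448.  173.4  17.3  17.6]
short [569.3 100.4  15.3  16.9]
rotor [467.  342.8  74.3  87. ]
hub [456.8 339.   16.4  22.6]
t 0.2 pos [214.  506.5 231. ] close 67.1 d cm [-1.000e-02 -5.496e+01  2.314e+01] roll -0.4 F [-0.1 -0.2 -0.4] op 85.1 j6 -0.08
```

Run:
```python
from h import *
c=arm.read_camera("top")
z=lambda P,o:np.array(P)/5.5+np.array([o,145])-.4
q=ray(c,z([(148,452),(278,390),(315,470),(190,530)],300),.020); print("wide",rect(q))
q=ray(c,z([(110,433),(270,433),(190,352),(190,514)],160),.010)*1000; print("rotor",np.round(q[:,:2],1))
f=cv2.GaussianBlur(c["frame"],(3,3),0)[210:236,182:208].astype(int)
m=((f[...,0]-f[...,2])>14).astype(np.uint8)*255; g=f.mean(2)
S=cv2.resize(c["frame"],None,fx=6,fy=6,interpolation=cv2.INTER_CUBIC); S=cv2.cvtColor(S,cv2.COLOR_RGB2GRAY)
h=cv2.HoughCircles(cv2.GaussianBlur(S[1200:1470,1020:1290],(9,9),0),cv2.HOUGH_GRADIENT,1,200,param1=80,param2=15,minRadius=80,maxRadius=100)[0]
for a,b,r in h: print("hough",ray(c,[(a+1020+.5)/6-.5,(b+1200+.5)/6-.5],.010)*1000,r/6*2.37)
```

```text
wide [447.6  -7.3  37.4  61.3 115.8]
rotor [[458.1 376.3]
 [458.5 307.2]
 [493.3 343.2]
 [423.6 340.3]]
hough [[458.6911542  342.06577097  10.        ]] 34.483498
```

Call:
{"method": "carry_out", "body": {
  "increments": [
    {"roll": -0.1,"fingers": 5},
    {"roll": -0.1,"fingers": 5},
    {"roll": -0.1,"fingers": 5},
    {"roll": -0.1,"fingers": 5},
    {"fingers": 5}
  ]
}}

```text
validation failed for argument at $.in...
```

```bash
python3 -c "
from h import *
to(459,341,120,90)"
```

```text
t 0.25 pos [214.  506.5 231.1] close 67.1 d cm [-29.01  -5.7   11.11] roll -0.4 F [-0.6 -0.8  0.3] op 85.5 j6 -0.08
```

Call:
{"method": "carry_out", "body": {
  "increments": [
    {"dx": 0,"dy": 0,"dz": 0,"roll": -0.1,"fingers": 5},
    {"dx": 0,"dy": 0,"dz": 0,"roll": -0.1,"fingers": 5},
    {"dx": 0,"dy": 0,"dz": 0,"roll": -0.1,"fingers": 5},
    {"dx": 0,"dy": 0,"dz": 0,"roll": -0.1,"fingers": 5},
    {"dx": 0,"dy": 0,"dz": 0,"roll": 0,"fingers": 5}
  ]
}}

```text
time_s: 0.67
eef_pos: [0.214, 0.5066, 0.2312]
eef_rot: [-0.002, 1.0, -0.0, -0.0]
contact_force: [-0.6, 0.8, 1.2]
opening: 0.0496
grip_force: 0.0
```

```bash
python3 -c "
from h import *
to(458.5,342,60,90)"
```

```text
t 0.67 pos [214.  506.6 231.2] close 90.3 d cm [-24.37 -16.57  17.12] roll 0.005 F [-0.6  0.8  1.2] op 49.6 j6 -0.49
```

Call:
{"method": "carry_out", "body": {
  "increments": [
    {"dx": -2.44,"dy": -1.66,"dz": 0,"roll": 0,"fingers": 5},
    {"dx": -2.44,"dy": -1.66,"dz": 0,"roll": 0,"fingers": 5},
    {"dx": -2.44,"dy": -1.66,"dz": 0,"roll": 0,"fingers": 5},
    {"dx": -2.44,"dy": -1.66,"dz": 0,"roll": 0,"fingers": 5},
    {"dx": -2.44,"dy": -1.66,"dz": 0,"roll": 0,"fingers": 5}
  ]
}}

```text
time_s: 1.08
eef_pos: [0.337, 0.4227, 0.2313]
eef_rot: [0.002, 1.0, -0.0, 0.0]
contact_force: [-0.6, 0.7, -0.5]
opening: 0.0499
grip_force: 0.0
```

Call:
{"method": "carry_out", "body": {
  "increments": [
    {"dx": -2.44,"dy": -1.66,"dz": 2,"roll": 0,"fingers": 5},
    {"dx": -2.44,"dy": -1.66,"dz": 2,"roll": 0,"fingers": 5},
    {"dx": -2.44,"dy": -1.66,"dz": 2,"roll": 0,"fingers": 5},
    {"dx": -2.44,"dy": -1.66,"dz": 2,"roll": 0,"fingers": 5},
    {"dx": -2.44,"dy": -1.66,"dz": 2,"roll": 0,"fingers": 5}
  ]
}}

```text
time_s: 1.5
eef_pos: [0.4592, 0.3397, 0.1304]
eef_rot: [0.002, 1.0, 0.0, 0.0]
contact_force: [-0.4, 1.5, -0.6]
opening: 0.0502
grip_force: 0.0
```

Call:
{"method": "carry_out", "body": {
  "increments": [
    {"dx": 0,"dy": 0,"dz": 2,"roll": 0,"fingers": 5},
    {"dx": 0,"dy": 0,"dz": 2,"roll": 0,"fingers": 5},
    {"dx": 0,"dy": 0,"dz": 2,"roll": 0,"fingers": 5},
    {"dx": 0,"dy": 0,"dz": 0,"roll": 0,"fingers": 5},
    {"dx": 0,"dy": 0,"dz": 0,"roll": 0,"fingers": 5}
  ]
}}

```text
time_s: 1.92
eef_pos: [0.4578, 0.3405, 0.0709]
eef_rot: [0.001, 1.0, -0.0, -0.001]
contact_force: [-0.0, 0.2, -0.5]
opening: 0.0499
grip_force: 0.0
```

```bash
python3 -c "
from h import *
to(458.5,342,14,90)
c=arm.read_camera('scene'); cv2.imwrite('pics/s1.png',cv2.resize(c['frame'][180:340,140:380,::-1],None,fx=3,fy=3))"
```

```text
t 1.92 pos [457.8 340.5  70.9] close 89.9 d cm [-0.08  0.16  5.69] roll -0.002 F [-0.   0.2 -0.5] op 49.9 j6 -1.01
```

View pics/s1.png

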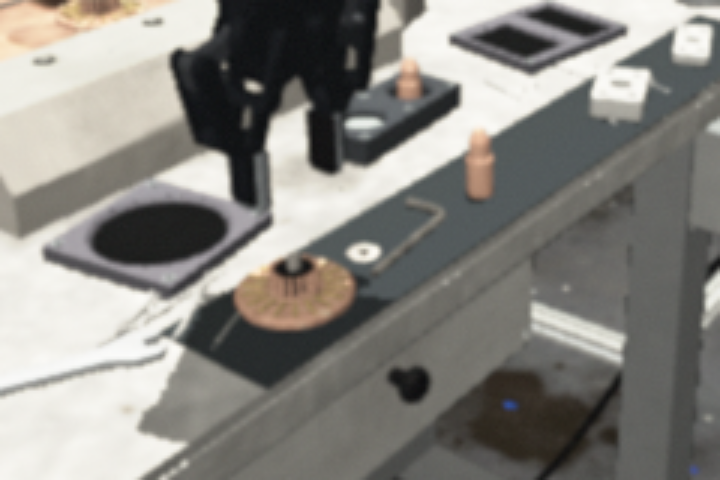

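The gripper is open above the rotor along y. In the scene view the rotor disc centre is at about (238,279). I'll cross-check that against the top view.

```bash
python3 -c "
from h import *
c=arm.read_camera('scene')
z=lambda x,y:[140+x/3-.3,180+y/3-.3]
print('rotor',ray(c,z(295,293),.010)*1000)
print('shaft',ray(c,z(293,258),.031)*1000)
print('long base',ray(c,z(480,193),.002)*1000, 'long tip',ray(c,z(480,131),.052)*1000)
print('short tip',ray(c,z(409,60),.046)*1000)
print('cradle',ray(c,z(161,234),.007)*1000)
"
```

```text
rotor [[453.17511904 346.21430508  10.        ]]
shaft [[456.30067991 343.21961561  31.        ]]
long base [[448.88370523 173.15719276   2.        ]] long tip [[445.61616819 178.06368145  52.        ]]
short tip [[570.06300403 102.69142751  46.        ]]
cradle [[571.24023544 345.03551975   7.        ]]
```

Call:
{"method": "carry_out", "body": {
  "increments": [
    {"dx": -0.05,"dy": 0.15,"dz": 1.4,"roll": 0,"fingers": 5},
    {"dx": 0,"dy": 0,"dz": 1.4,"roll": 0,"fingers": 5},
    {"dx": 0,"dy": 0,"dz": 1.4,"roll": 0,"fingers": 5},
    {"dx": 0,"dy": 0,"dz": 1.4,"roll": 0,"fingers": 5},
    {"dx": 0,"dy": 0,"dz": 0,"roll": 0,"fingers": 5}
  ]
}}

```text
time_s: 2.43
eef_pos: [0.4581, 0.342, 0.0145]
eef_rot: [0.0, 1.0, -0.0, -0.001]
contact_force: [-1.9, 0.2, -0.6]
opening: 0.0499
grip_force: 0.0
```

Call:
{"method": "carry_out", "body": {
  "increments": [
    {"dx": 0,"dy": 0,"dz": 0,"roll": 0,"fingers": 2},
    {"dx": 0,"dy": 0,"dz": 0,"roll": 0,"fingers": 2},
    {"dx": 0,"dy": 0,"dz": 0,"roll": 0,"fingers": 2},
    {"dx": 0,"dy": 0,"dz": 0,"roll": 0,"fingers": 2},
    {"dx": 0,"dy": 0,"dz": 0,"roll": 0,"fingers": 2}
  ]
}}

```text
time_s: 2.85
eef_pos: [0.4593, 0.3427, 0.0172]
eef_rot: [-0.0, 1.0, 0.001, 0.001]
contact_force: [-1.3, -0.8, 6.3]
opening: 0.0215
grip_force: 58.5
```

```bash
python3 -c "
from h import *
to(459,342,14,90); s=arm.get_state(); print(s['grip_force'],s['wrist_torque'])
c=arm.read_camera('scene'); cv2.imwrite('pics/s2.png',cv2.resize(c['frame'][210:310,160:320,::-1],None,fx=4,fy=4,interpolation=2))"
```

```text
t 2.85 pos [459.3 342.7  17.2] close 90.0 d cm [ 0.03 -0.07  0.32] roll 0.0 F [-1.3 -0.8  6.3] op 21.5 j6 -1.01
58.48156213760376 [-0.19431761  0.29217898 -0.02989329]
```

View pics/s2.png

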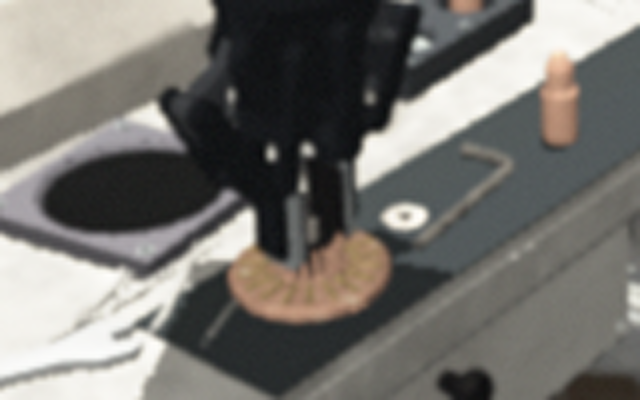

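The grip looks seated and the disc is still flat. I'll lift.

Call:
{"method": "carry_out", "body": {
  "increments": [
    {"dx": 0,"dy": 0,"dz": 0,"roll": 0,"fingers": 2},
    {"dx": 0,"dy": 0,"dz": 0,"roll": 0,"fingers": 2},
    {"dx": 0,"dy": 0,"dz": -1,"roll": 0,"fingers": 2},
    {"dx": 0,"dy": 0,"dz": -1,"roll": 0,"fingers": 2},
    {"dx": 0,"dy": 0,"dz": -1,"roll": 0,"fingers": 2}
  ]
}}

```text
time_s: 3.32
eef_pos: [0.4589, 0.3424, 0.047]
eef_rot: [-0.0, 1.0, 0.0, 0.0]
contact_force: [-0.4, -0.1, -1.1]
opening: 0.0212
grip_force: 58.8
```

```bash
python3 -c "
from h import *
to(571.5,345.5,45,90); s=arm.get_state(); print(s['grip_force'],s['wrist_torque'])
c=arm.read_camera('scene'); cv2.imwrite('pics/s3.png',cv2.resize(c['frame'][190:310,140:320,::-1],None,fx=4,fy=4,interpolation=2))"
```

```text
t 3.32 pos [458.9 342.4  47. ] close 90.0 d cm [-11.26   0.31   0.21] roll 0.0 F [-0.4 -0.1 -1.1] op 21.2 j6 -1.01
58.78095209598541 [ 0.02126482 -0.04087834 -0.01695092]
```

View pics/s3.png

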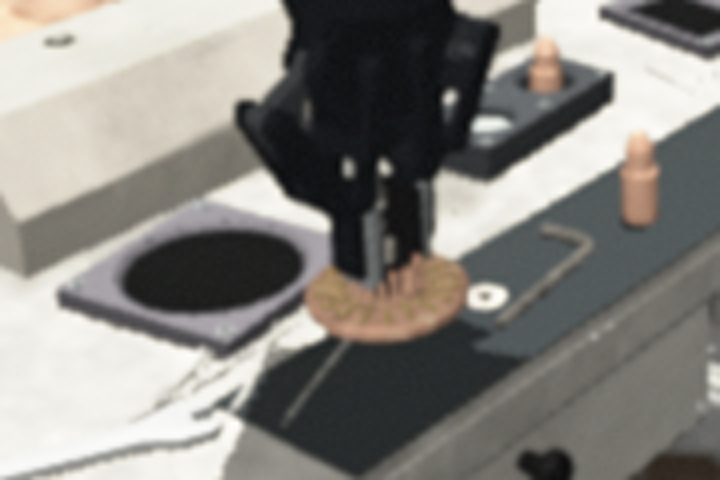

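The rotor is held level, with its underside about 15 mm below the TCP. I'll move it over the cradle.

Call:
{"method": "carry_out", "body": {
  "increments": [
    {"dx": -2,"dy": 0.1,"dz": 0,"roll": 0,"fingers": 2},
    {"dx": -2.5,"dy": 0.1,"dz": 0,"roll": 0,"fingers": 2},
    {"dx": -2.5,"dy": 0.1,"dz": 0,"roll": 0,"fingers": 2},
    {"dx": -2.5,"dy": 0,"dz": 0,"roll": 0,"fingers": 2},
    {"dx": -1.75,"dy": 0,"dz": 0,"roll": 0,"fingers": 2}
  ]
}}

```text
time_s: 3.78
eef_pos: [0.5732, 0.3451, 0.0462]
eef_rot: [0.0, 1.0, 0.0, 0.001]
contact_force: [-0.1, 0.0, -1.7]
opening: 0.0213
grip_force: 58.8
```

Call:
{"method": "carry_out", "body": {
  "increments": [
    {"dx": 0,"dy": 0,"dz": 0,"roll": 0,"fingers": 2},
    {"dx": 0,"dy": 0,"dz": 1,"roll": 0,"fingers": 2},
    {"dx": 0,"dy": 0,"dz": 0.7,"roll": 0,"fingers": 2},
    {"dx": 0,"dy": 0,"dz": 0.4,"roll": 0,"fingers": 2},
    {"dx": 0,"dy": 0,"dz": 0,"roll": 0,"fingers": 2}
  ]
}}

```text
time_s: 4.2
eef_pos: [0.5696, 0.345, 0.0228]
eef_rot: [-0.0, 1.0, -0.001, -0.001]
contact_force: [-0.1, -1.1, -0.5]
opening: 0.0215
grip_force: 58.9
```

```bash
python3 -c "
from h import *
to(571.5,345.5,20.5,90)"
```

```text
t 4.2 pos [569.6 345.   22.8] close 90.0 d cm [-0.2   0.05  0.22] roll 0.001 F [-0.1 -1.1 -0.5] op 21.5 j6 -1.1
```

Call:
{"method": "carry_out", "body": {
  "increments": [
    {"dx": -0.2,"dy": 0.05,"dz": 0.1,"roll": 0,"fingers": 2},
    {"dx": 0,"dy": 0,"dz": 0.1,"roll": 0,"fingers": 2},
    {"dx": 0,"dy": 0,"dz": 0.05,"roll": 0,"fingers": 2},
    {"dx": 0,"dy": 0,"dz": 0,"roll": 0,"fingers": 2},
    {"dx": 0,"dy": 0,"dz": 0,"roll": 0,"fingers": 2}
  ]
}}

```text
time_s: 4.62
eef_pos: [0.5731, 0.3458, 0.0219]
eef_rot: [-0.0, 1.0, 0.0, 0.0]
contact_force: [0.7, -0.0, -1.1]
opening: 0.0212
grip_force: 58.9
```

Call:
{"method": "carry_out", "body": {
  "increments": [
    {"dx": 0,"dy": 0,"dz": 0,"roll": 0,"fingers": 4.5},
    {"dx": 0,"dy": 0,"dz": 0,"roll": 0,"fingers": 4.5},
    {"dx": 0,"dy": 0,"dz": 0,"roll": 0,"fingers": 4.5},
    {"dx": 0,"dy": 0,"dz": 0,"roll": 0,"fingers": 4.5},
    {"dx": 0,"dy": 0,"dz": 0,"roll": 0,"fingers": 4.5}
  ]
}}

```text
time_s: 5.03
eef_pos: [0.5731, 0.3457, 0.0219]
eef_rot: [-0.0, 1.0, 0.0, 0.0]
contact_force: [-0.1, 0.7, 0.2]
opening: 0.0449
grip_force: 0.0
```

Call:
{"method": "carry_out", "body": {
  "increments": [
    {"dx": 0,"dy": 0,"dz": -2,"roll": 0,"fingers": 4.5},
    {"dx": 0,"dy": 0,"dz": -2.5,"roll": 0,"fingers": 4.5},
    {"dx": 0,"dy": 0,"dz": -2.5,"roll": 0,"fingers": 2.2},
    {"dx": 0,"dy": 0,"dz": 0,"roll": 0,"fingers": 2.2},
    {"dx": 0,"dy": 0,"dz": 0,"roll": 0,"fingers": 2.2}
  ]
}}

```text
time_s: 5.45
eef_pos: [0.5737, 0.3461, 0.0932]
eef_rot: [-0.0, 1.0, 0.001, 0.001]
contact_force: [0.1, 1.0, 0.0]
opening: 0.0222
grip_force: 0.0
```

```bash
python3 -c "
from h import *
to(448,-7,90,26)
c=arm.read_camera('scene'); s=arm.get_state()
P=R.from_quat(c['orientation']).as_matrix()
p=c['mtx']@P.T@(np.array(s['eef_pos'])-c['eye']); print('tcp px',p[:2]/p[2])
cv2.imwrite('pics/s4.png',cv2.resize(c['frame'][160:300,130:300,::-1],None,fx=4,fy=4,interpolation=2))"
```

```text
t 5.45 pos [573.7 346.1  93.2] close 90.0 d cm [ 12.58 -35.3    0.24] roll 1.117 F [0.1 1.  0. ] op 22.2 j6 -1.1
tcp px [188.31332718 217.0452391 ]
```

View pics/s4.png

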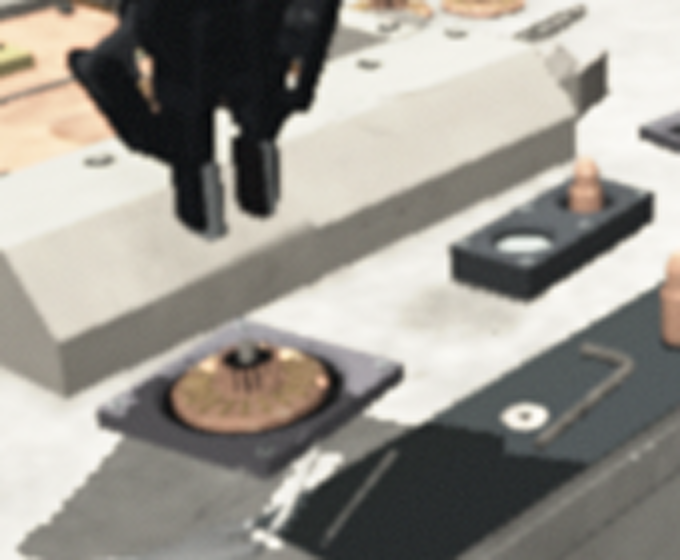

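The rotor is seated in the recess, and the tips match the projected TCP. Next is the wide block.

Call:
{"method": "carry_out", "body": {
  "increments": [
    {"dx": 1.15,"dy": -3.2,"dz": 0,"roll": 0,"fingers": 6.5},
    {"dx": 1.15,"dy": -3.2,"dz": 0,"roll": 0,"fingers": 6.5},
    {"dx": 1.15,"dy": -3.2,"dz": 0,"roll": 0,"fingers": 6.5},
    {"dx": 1.15,"dy": -3.2,"dz": 0,"roll": 0,"fingers": 6.5},
    {"dx": 1.15,"dy": -3.2,"dz": 0,"roll": 0,"fingers": 6.5}
  ]
}}

```text
time_s: 5.92
eef_pos: [0.514, 0.1842, 0.0905]
eef_rot: [-0.0, 1.0, -0.0, -0.001]
contact_force: [1.3, -0.2, -0.1]
opening: 0.0652
grip_force: 0.0
```

Call:
{"method": "carry_out", "body": {
  "increments": [
    {"dx": 1.15,"dy": -3.2,"dz": 0,"roll": 0,"fingers": 6.5},
    {"dx": 1.15,"dy": -3.2,"dz": 0,"roll": 0,"fingers": 6.5},
    {"dx": 1.15,"dy": -3.2,"dz": 0,"roll": 0,"fingers": 6.5},
    {"dx": 1.15,"dy": -3.2,"dz": 0,"roll": 0,"fingers": 6.5},
    {"dx": 1.15,"dy": -3.2,"dz": 0,"roll": 0,"fingers": 6.5}
  ]
}}

```text
time_s: 6.33
eef_pos: [0.4566, 0.0244, 0.0908]
eef_rot: [-0.0, 1.0, 0.0, -0.001]
contact_force: [1.0, 0.3, -0.4]
opening: 0.0652
grip_force: 0.0
```

Call:
{"method": "carry_out", "body": {
  "increments": [
    {"dx": 0.5,"dy": -1.65,"dz": 0,"roll": 0,"fingers": 6.5},
    {"dx": 0.5,"dy": -1.65,"dz": 0,"roll": 0,"fingers": 6.5},
    {"dx": 0,"dy": 0,"dz": 0,"roll": 0.12,"fingers": 6.5},
    {"dx": 0,"dy": 0,"dz": 0,"roll": 0.12,"fingers": 6.5},
    {"dx": 0,"dy": 0,"dz": 0,"roll": 0.12,"fingers": 6.5}
  ]
}}

```text
time_s: 6.75
eef_pos: [0.4473, -0.0076, 0.0908]
eef_rot: [0.182, 0.983, -0.0, -0.001]
contact_force: [0.6, 1.1, -0.1]
opening: 0.0648
grip_force: 0.0
```

Call:
{"method": "carry_out", "body": {
  "increments": [
    {"dx": 0,"dy": 0,"dz": 0,"roll": 0.12,"fingers": 6.5},
    {"dx": 0,"dy": 0,"dz": 0,"roll": 0.12,"fingers": 6.5},
    {"dx": 0,"dy": 0,"dz": 0,"roll": 0.12,"fingers": 6.5},
    {"dx": 0,"dy": 0,"dz": 0,"roll": 0.12,"fingers": 6.5},
    {"dx": 0,"dy": 0,"dz": 0,"roll": 0.12,"fingers": 6.5}
  ]
}}

```text
time_s: 7.17
eef_pos: [0.4474, -0.0072, 0.0908]
eef_rot: [0.464, 0.886, -0.0, -0.001]
contact_force: [-0.1, -0.5, 0.7]
opening: 0.0651
grip_force: 0.0
```

Call:
{"method": "carry_out", "body": {
  "increments": [
    {"dx": 0,"dy": 0,"dz": 0,"roll": 0.12,"fingers": 6.5},
    {"dx": 0,"dy": 0,"dz": 0,"roll": 0.035,"fingers": 6.5},
    {"dx": 0,"dy": 0,"dz": 0,"roll": 0,"fingers": 6.5},
    {"dx": 0,"dy": 0,"dz": 0,"roll": 0,"fingers": 6.5}
  ]
}}

```text
time_s: 7.5
eef_pos: [0.4476, -0.0073, 0.0911]
eef_rot: [0.528, 0.849, -0.0, -0.001]
contact_force: [-0.3, -0.0, -0.2]
opening: 0.0648
grip_force: 0.0
```

```bash
python3 -c "
from h import *
to(448,-7,40,26)
c=arm.read_camera('scene'); z=cv2.cvtColor(c['frame'],7)
cv2.imwrite('pics/s5.png',cv2.resize(c['frame'][140:260,270:420,::-1],None,fx=5,fy=5,interpolation=2))"
```

```text
t 7.5 pos [447.6  -7.3  91.1] close 26.2 d cm [0.   0.06 5.11] roll 0.004 F [-0.3 -0.  -0.2] op 64.8 j6 -0.58
```

View pics/s5.png

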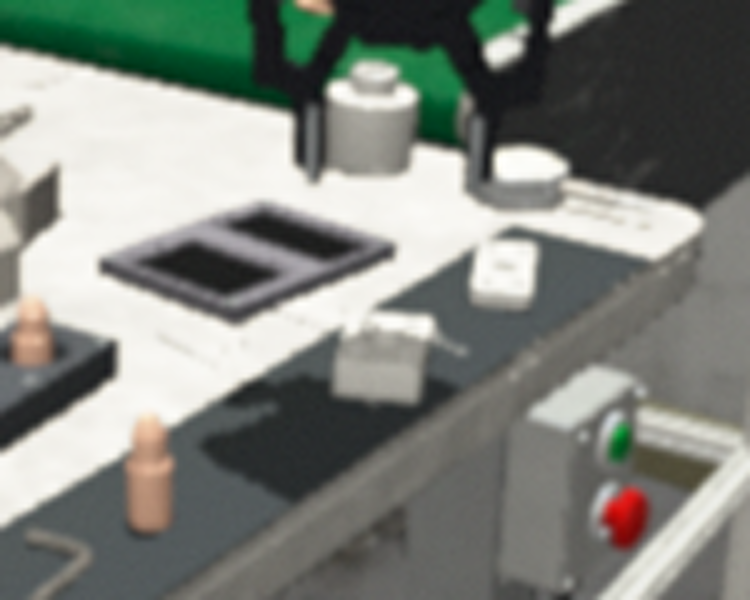

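The gripper is centred and aligned over the wide block, so I'll descend and grasp.

Call:
{"method": "carry_out", "body": {
  "increments": [
    {"dx": 0,"dy": 0.05,"dz": 2,"roll": 0,"fingers": 6.5},
    {"dx": 0,"dy": 0,"dz": 2,"roll": 0,"fingers": 6.5},
    {"dx": 0,"dy": 0,"dz": 2,"roll": 0,"fingers": 6.5},
    {"dx": 0,"dy": 0,"dz": 1.5,"roll": 0,"fingers": 6.5},
    {"dx": 0,"dy": 0,"dz": 0.6,"roll": 0,"fingers": 6.5}
  ]
}}

```text
time_s: 7.97
eef_pos: [0.4474, -0.007, 0.0089]
eef_rot: [0.528, 0.849, -0.001, -0.001]
contact_force: [0.0, -0.1, 0.5]
opening: 0.0649
grip_force: 0.0
```

Call:
{"method": "carry_out", "body": {
  "increments": [
    {"dx": 0,"dy": 0,"dz": 0,"roll": 0,"fingers": 6.5},
    {"dx": 0,"dy": 0,"dz": 0,"roll": 0,"fingers": 3.4},
    {"dx": 0,"dy": 0,"dz": 0,"roll": 0,"fingers": 3.4},
    {"dx": 0,"dy": 0,"dz": 0,"roll": 0,"fingers": 3.4},
    {"dx": 0,"dy": 0,"dz": 0,"roll": 0,"fingers": 3.4}
  ]
}}

```text
time_s: 8.38
eef_pos: [0.4491, -0.0072, 0.0119]
eef_rot: [0.529, 0.849, 0.0, 0.001]
contact_force: [-2.2, 0.3, 6.0]
opening: 0.0379
grip_force: 59.7
```

Call:
{"method": "carry_out", "body": {
  "increments": [
    {"dx": 0,"dy": 0,"dz": 0,"roll": 0,"fingers": 3.4},
    {"dx": 0,"dy": 0,"dz": 0,"roll": 0,"fingers": 3.4},
    {"dx": 0,"dy": 0,"dz": 0,"roll": 0,"fingers": 3.4}
  ]
}}

```text
time_s: 8.63
eef_pos: [0.4491, -0.0071, 0.012]
eef_rot: [0.529, 0.849, 0.0, 0.001]
contact_force: [-1.7, -0.5, 5.3]
opening: 0.0377
grip_force: 59.7
```

Call:
{"method": "carry_out", "body": {
  "increments": [
    {"dx": 0,"dy": 0,"dz": -1,"roll": 0,"fingers": 3.4},
    {"dx": 0,"dy": 0,"dz": -2,"roll": 0,"fingers": 3.4},
    {"dx": 0,"dy": 0,"dz": -2,"roll": -0.12,"fingers": 3.4},
    {"dx": 0,"dy": 0,"dz": 0,"roll": -0.12,"fingers": 3.4},
    {"dx": 0,"dy": 0,"dz": 0,"roll": -0.12,"fingers": 3.4}
  ]
}}

```text
time_s: 9.05
eef_pos: [0.4496, -0.0072, 0.063]
eef_rot: [0.366, 0.931, 0.0, 0.002]
contact_force: [-0.5, 0.5, -1.6]
opening: 0.038
grip_force: 61.1
```

Call:
{"method": "carry_out", "body": {
  "increments": [
    {"dx": 0,"dy": 0,"dz": 0,"roll": -0.12,"fingers": 3.4},
    {"dx": 0,"dy": 0,"dz": 0,"roll": -0.12,"fingers": 3.4},
    {"dx": 0,"dy": 0,"dz": 0,"roll": -0.12,"fingers": 3.4},
    {"dx": 0,"dy": 0,"dz": 0,"roll": -0.12,"fingers": 3.4},
    {"dx": 0,"dy": 0,"dz": 0,"roll": -0.12,"fingers": 3.4}
  ]
}}

```text
time_s: 9.47
eef_pos: [0.4489, -0.0071, 0.062]
eef_rot: [0.074, 0.997, -0.0, 0.001]
contact_force: [-0.3, -0.3, -0.6]
opening: 0.0375
grip_force: 61.1
```

Call:
{"method": "carry_out", "body": {
  "increments": [
    {"dx": 0,"dy": 0,"dz": 0,"roll": -0.02,"fingers": 3.4},
    {"dx": 0,"dy": 0,"dz": 0,"roll": 0,"fingers": 3.4},
    {"dx": 0,"dy": 0,"dz": 0,"roll": 0,"fingers": 3.4}
  ]
}}

```text
time_s: 9.72
eef_pos: [0.4488, -0.0071, 0.0613]
eef_rot: [0.069, 0.998, -0.0, 0.0]
contact_force: [0.6, 0.4, -0.9]
opening: 0.038
grip_force: 61.1
```

```bash
python3 -c "
from h import *
to(582.3,-54.3,30,82)"
```

```text
t 9.72 pos [448.8  -7.1  61.3] close 82.1 d cm [-13.88  -2.83   3.14] roll 0.001 F [ 0.6  0.4 -0.9] op 38.0 j6 -1.55
```

Call:
{"method": "carry_out", "body": {
  "increments": [
    {"dx": -2.3,"dy": -0.5,"dz": 0,"roll": 0,"fingers": 3.4},
    {"dx": -3.1,"dy": -0.6,"dz": 0,"roll": 0,"fingers": 3.4},
    {"dx": -3.1,"dy": -0.6,"dz": 0,"roll": 0,"fingers": 3.4},
    {"dx": -3.1,"dy": -0.6,"dz": 0,"roll": 0,"fingers": 3.4},
    {"dx": -2.3,"dy": -0.55,"dz": 0,"roll": 0,"fingers": 3.4}
  ]
}}

```text
time_s: 10.13
eef_pos: [0.5847, -0.0548, 0.0612]
eef_rot: [0.069, 0.998, -0.0, 0.001]
contact_force: [0.3, -0.1, -0.9]
opening: 0.0378
grip_force: 61.1
```

Call:
{"method": "carry_out", "body": {
  "increments": [
    {"dx": 0,"dy": 0,"dz": 0,"roll": 0,"fingers": 3.4},
    {"dx": 0,"dy": 0,"dz": 1.5,"roll": 0,"fingers": 3.4},
    {"dx": 0,"dy": 0,"dz": 1.5,"roll": 0,"fingers": 3.4},
    {"dx": 0,"dy": 0,"dz": 0,"roll": 0,"fingers": 3.4},
    {"dx": 0,"dy": 0,"dz": 0,"roll": 0,"fingers": 3.4}
  ]
}}

```text
time_s: 10.55
eef_pos: [0.5818, -0.0538, 0.0306]
eef_rot: [0.068, 0.998, 0.0, -0.001]
contact_force: [0.3, -0.2, -0.8]
opening: 0.0381
grip_force: 61.0
```

```bash
python3 -c "
from h import *
to(582.3,-54.3,14.5,82)
c=arm.read_camera('scene')
cv2.imwrite('pics/s6.png',cv2.resize(c['frame'][140:220,270:390,::-1],None,fx=6,fy=6,interpolation=2))"
```

```text
t 10.55 pos [581.8 -53.8  30.6] close 82.2 d cm [-0.06 -0.04  1.61] roll 0.003 F [ 0.3 -0.2 -0.8] op 38.1 j6 -1.61
```

View pics/s6.png

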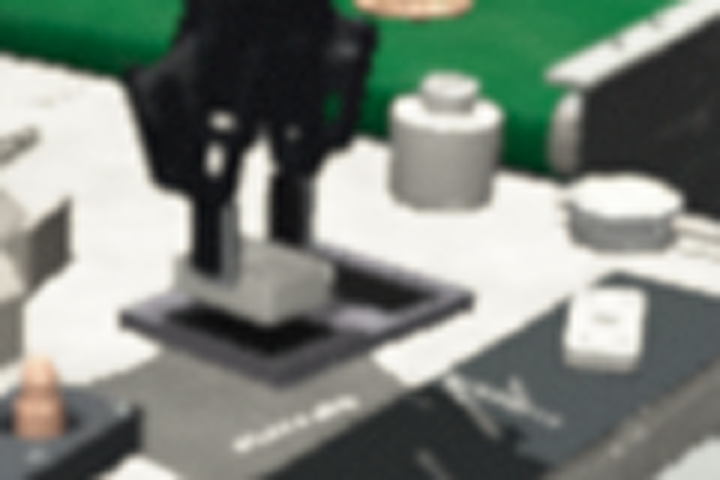

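The block is centred over the wide pocket and parallel to it. I'll lower and release.

Call:
{"method": "carry_out", "body": {
  "increments": [
    {"dx": -0.05,"dy": -0.05,"dz": 0.6,"roll": 0,"fingers": 3.4},
    {"dx": 0,"dy": 0,"dz": 0.5,"roll": 0,"fingers": 3.4},
    {"dx": 0,"dy": 0,"dz": 0.3,"roll": 0,"fingers": 3.4},
    {"dx": 0,"dy": 0,"dz": 0.1,"roll": 0,"fingers": 3.4},
    {"dx": 0,"dy": 0,"dz": 0,"roll": 0,"fingers": 3.4}
  ]
}}

```text
time_s: 11.02
eef_pos: [0.5828, -0.0546, 0.0155]
eef_rot: [0.067, 0.998, 0.0, -0.0]
contact_force: [-0.1, 0.1, -1.1]
opening: 0.038
grip_force: 61.1
```

Call:
{"method": "carry_out", "body": {
  "increments": [
    {"dx": 0,"dy": 0,"dz": 0.1,"roll": 0,"fingers": 3.4},
    {"dx": 0,"dy": 0,"dz": 0,"roll": 0,"fingers": 3.4},
    {"dx": 0,"dy": 0,"dz": 0,"roll": 0,"fingers": 5.5},
    {"dx": 0,"dy": 0,"dz": 0,"roll": 0,"fingers": 5.5},
    {"dx": 0,"dy": 0,"dz": 0,"roll": 0,"fingers": 5.5}
  ]
}}

```text
time_s: 11.43
eef_pos: [0.5831, -0.0546, 0.015]
eef_rot: [0.067, 0.998, -0.0, 0.0]
contact_force: [0.1, 0.5, -0.4]
opening: 0.055
grip_force: 0.0
```

Call:
{"method": "carry_out", "body": {
  "increments": [
    {"dx": 0,"dy": 0,"dz": 0,"roll": 0,"fingers": 5.5},
    {"dx": 0,"dy": 0,"dz": -1.5,"roll": 0,"fingers": 5.5},
    {"dx": 0,"dy": 0,"dz": -2,"roll": 0,"fingers": 5.5},
    {"dx": 0,"dy": 0,"dz": -2,"roll": 0,"fingers": 5.5},
    {"dx": 0,"dy": 0,"dz": 0,"roll": 0,"fingers": 5.5}
  ]
}}

```text
time_s: 11.85
eef_pos: [0.5849, -0.0549, 0.0734]
eef_rot: [0.067, 0.998, -0.0, 0.003]
contact_force: [0.5, 0.2, 1.1]
opening: 0.0546
grip_force: 0.0
```

```bash
python3 -c "
from h import *
to(456.8,-144.3,60,26)"
```

```text
t 11.85 pos [584.9 -54.9  73.4] close 82.3 d cm [ 11.5  -10.58   1.28] roll 0.982 F [0.5 0.2 1.1] op 54.6 j6 -1.61
```

Call:
{"method": "carry_out", "body": {
  "increments": [
    {"dx": 2.3,"dy": -2.1,"dz": 0,"roll": 0,"fingers": 5.5},
    {"dx": 2.3,"dy": -2.1,"dz": 0,"roll": 0,"fingers": 5.5},
    {"dx": 2.3,"dy": -2.1,"dz": 0,"roll": 0,"fingers": 5.5},
    {"dx": 2.3,"dy": -2.1,"dz": 0,"roll": 0,"fingers": 5.5},
    {"dx": 2.3,"dy": -2.15,"dz": 0,"roll": 0,"fingers": 5.5}
  ]
}}

```text
time_s: 12.27
eef_pos: [0.4534, -0.1441, 0.0696]
eef_rot: [0.067, 0.998, -0.0, -0.0]
contact_force: [0.9, -1.1, -0.3]
opening: 0.0548
grip_force: 0.0
```

Call:
{"method": "carry_out", "body": {
  "increments": [
    {"dx": 0,"dy": 0,"dz": 0,"roll": 0.12,"fingers": 5.5},
    {"dx": 0,"dy": 0,"dz": 0,"roll": 0.12,"fingers": 5.5},
    {"dx": 0,"dy": 0,"dz": 0,"roll": 0.12,"fingers": 5.5},
    {"dx": 0,"dy": 0,"dz": 0,"roll": 0.12,"fingers": 5.5},
    {"dx": 0,"dy": 0,"dz": 0,"roll": 0.12,"fingers": 5.5}
  ]
}}

```text
time_s: 12.68
eef_pos: [0.4547, -0.1437, 0.0696]
eef_rot: [0.362, 0.932, -0.0, -0.0]
contact_force: [-0.5, 0.6, 1.2]
opening: 0.0552
grip_force: 0.0
```

Call:
{"method": "carry_out", "body": {
  "increments": [
    {"dx": 0,"dy": 0,"dz": 0,"roll": 0.12,"fingers": 5.5},
    {"dx": 0,"dy": 0,"dz": 0,"roll": 0.12,"fingers": 5.5},
    {"dx": 0,"dy": 0,"dz": 0,"roll": 0.12,"fingers": 5.5},
    {"dx": 0,"dy": 0,"dz": 0,"roll": 0.02,"fingers": 5.5},
    {"dx": 0,"dy": 0,"dz": 0,"roll": 0,"fingers": 5.5}
  ]
}}

```text
time_s: 13.1
eef_pos: [0.4547, -0.1437, 0.0696]
eef_rot: [0.528, 0.849, -0.0, -0.0]
contact_force: [-0.6, 0.1, 0.4]
opening: 0.055
grip_force: 0.0
```

```bash
python3 -c "
from h import *
to(456.8,-144.3,7,26)"
```

```text
t 13.1 pos [ 454.7 -143.7   69.6] close 26.2 d cm [-0.15  0.16  6.26] roll 0.004 F [-0.6  0.1  0.4] op 55.0 j6 -0.86
```

Call:
{"method": "carry_out", "body": {
  "increments": [
    {"dx": -0.15,"dy": 0.15,"dz": 2,"roll": 0,"fingers": 4.5},
    {"dx": 0,"dy": 0,"dz": 2,"roll": 0,"fingers": 4.5},
    {"dx": 0,"dy": 0,"dz": 1.6,"roll": 0,"fingers": 4.5},
    {"dx": 0,"dy": 0,"dz": 0.6,"roll": 0,"fingers": 4.5},
    {"dx": 0,"dy": 0,"dz": 0,"roll": 0,"fingers": 4.5}
  ]
}}

```text
time_s: 13.52
eef_pos: [0.4561, -0.1441, 0.0067]
eef_rot: [0.528, 0.849, -0.0, -0.001]
contact_force: [0.8, -0.1, -0.0]
opening: 0.0455
grip_force: 0.0
```

Call:
{"method": "carry_out", "body": {
  "increments": [
    {"dx": 0,"dy": 0,"dz": 0,"roll": 0,"fingers": 2.4},
    {"dx": 0,"dy": 0,"dz": 0,"roll": 0,"fingers": 2.4},
    {"dx": 0,"dy": 0,"dz": 0,"roll": 0,"fingers": 2.4},
    {"dx": 0,"dy": 0,"dz": 0,"roll": 0,"fingers": 2.4},
    {"dx": 0,"dy": 0,"dz": 0,"roll": 0,"fingers": 2.4}
  ]
}}

```text
time_s: 13.93
eef_pos: [0.4573, -0.1446, 0.0087]
eef_rot: [0.529, 0.849, 0.0, 0.001]
contact_force: [-1.1, 0.6, 7.9]
opening: 0.0266
grip_force: 60.1
```

Call:
{"method": "carry_out", "body": {
  "increments": [
    {"dx": 0,"dy": 0,"dz": 0,"roll": 0,"fingers": 2.4},
    {"dx": 0,"dy": 0,"dz": 0,"roll": 0,"fingers": 2.4},
    {"dx": 0,"dy": 0,"dz": 0,"roll": 0,"fingers": 2.4}
  ]
}}

```text
time_s: 14.18
eef_pos: [0.4573, -0.1446, 0.0087]
eef_rot: [0.529, 0.849, 0.0, 0.001]
contact_force: [-1.5, 0.2, 8.0]
opening: 0.0272
grip_force: 60.1
```

Call:
{"method": "carry_out", "body": {
  "increments": [
    {"dx": 0,"dy": 0,"dz": -1,"roll": 0,"fingers": 2.4},
    {"dx": 0,"dy": 0,"dz": -2,"roll": 0,"fingers": 2.4},
    {"dx": 0,"dy": 0,"dz": -2,"roll": -0.12,"fingers": 2.4},
    {"dx": 0,"dy": 0,"dz": 0,"roll": -0.12,"fingers": 2.4},
    {"dx": 0,"dy": 0,"dz": 0,"roll": -0.12,"fingers": 2.4}
  ]
}}

```text
time_s: 14.6
eef_pos: [0.4576, -0.1447, 0.0598]
eef_rot: [0.366, 0.931, -0.0, 0.002]
contact_force: [-0.1, 0.0, -0.3]
opening: 0.0266
grip_force: 59.2
```

Call:
{"method": "carry_out", "body": {
  "increments": [
    {"dx": 0,"dy": 0,"dz": 0,"roll": -0.12,"fingers": 2.4},
    {"dx": 0,"dy": 0,"dz": 0,"roll": -0.12,"fingers": 2.4},
    {"dx": 0,"dy": 0,"dz": 0,"roll": -0.12,"fingers": 2.4},
    {"dx": 0,"dy": 0,"dz": 0,"roll": -0.12,"fingers": 2.4},
    {"dx": 0,"dy": 0,"dz": 0,"roll": -0.12,"fingers": 2.4}
  ]
}}

```text
time_s: 15.02
eef_pos: [0.4569, -0.1444, 0.0587]
eef_rot: [0.074, 0.997, -0.0, 0.0]
contact_force: [0.2, 0.3, -0.3]
opening: 0.027
grip_force: 59.2
```

Call:
{"method": "carry_out", "body": {
  "increments": [
    {"dx": 0,"dy": 0,"dz": 0,"roll": -0.02,"fingers": 2.4},
    {"dx": 0,"dy": 0,"dz": 0,"roll": 0,"fingers": 2.4},
    {"dx": 0,"dy": 0,"dz": 0,"roll": 0,"fingers": 2.4}
  ]
}}

```text
time_s: 15.27
eef_pos: [0.4569, -0.1444, 0.0582]
eef_rot: [0.069, 0.998, -0.0, 0.0]
contact_force: [-0.7, -0.2, -1.5]
opening: 0.0269
grip_force: 59.2
```

```bash
python3 -c "
from h import *
to(573.3,-120.4,25,82)"
```

```text
t 15.27 pos [ 456.9 -144.4   58.2] close 82.1 d cm [-11.19   3.98   3.33] roll 0.001 F [-0.7 -0.2 -1.5] op 26.9 j6 -1.84
```

Call:
{"method": "carry_out", "body": {
  "increments": [
    {"dx": -1.8,"dy": 0.6,"dz": 0,"roll": 0,"fingers": 2.4},
    {"dx": -2.6,"dy": 0.9,"dz": 0,"roll": 0,"fingers": 2.4},
    {"dx": -2.6,"dy": 0.9,"dz": 0,"roll": 0,"fingers": 2.4},
    {"dx": -2.6,"dy": 0.9,"dz": 0,"roll": 0,"fingers": 2.4},
    {"dx": -1.6,"dy": 0.7,"dz": 0,"roll": 0,"fingers": 2.4}
  ]
}}

```text
time_s: 15.68
eef_pos: [0.5755, -0.1194, 0.0582]
eef_rot: [0.069, 0.998, -0.0, 0.001]
contact_force: [-0.3, -0.9, -0.5]
opening: 0.0272
grip_force: 59.2
```

Call:
{"method": "carry_out", "body": {
  "increments": [
    {"dx": 0,"dy": 0,"dz": 0,"roll": 0,"fingers": 2.4},
    {"dx": 0,"dy": 0,"dz": 1.5,"roll": 0,"fingers": 2.4},
    {"dx": 0,"dy": 0,"dz": 1.5,"roll": 0,"fingers": 2.4},
    {"dx": 0,"dy": 0,"dz": 0,"roll": 0,"fingers": 2.4},
    {"dx": 0,"dy": 0,"dz": 0,"roll": 0,"fingers": 2.4}
  ]
}}

```text
time_s: 16.1
eef_pos: [0.5723, -0.1198, 0.0275]
eef_rot: [0.068, 0.998, 0.0, -0.001]
contact_force: [-0.4, -0.3, 0.3]
opening: 0.0269
grip_force: 59.2
```

```bash
python3 -c "
from h import *
to(573.3,-120.4,11.5,82)
c=arm.read_camera('scene')
cv2.imwrite('pics/s7.png',cv2.resize(c['frame'][140:220,270:390,::-1],None,fx=6,fy=6,interpolation=2))"
```

```text
t 16.1 pos [ 572.3 -119.8   27.5] close 82.2 d cm [-0.11 -0.05  1.6 ] roll 0.003 F [-0.4 -0.3  0.3] op 26.9 j6 -1.72
```

View pics/s7.png

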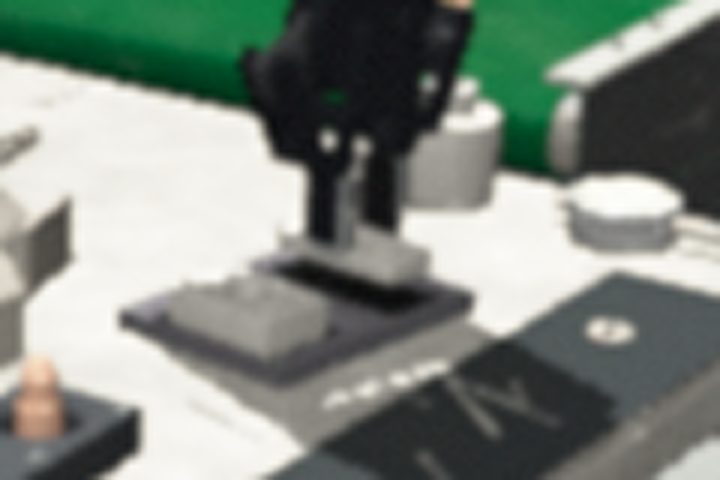

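The wide block is flat in its pocket and the narrow one hangs over its own. I'll lower and release.

Call:
{"method": "carry_out", "body": {
  "increments": [
    {"dx": -0.1,"dy": -0.05,"dz": 0.6,"roll": 0,"fingers": 2.4},
    {"dx": 0,"dy": 0,"dz": 0.5,"roll": 0,"fingers": 2.4},
    {"dx": 0,"dy": 0,"dz": 0.3,"roll": 0,"fingers": 2.4},
    {"dx": 0,"dy": 0,"dz": 0.1,"roll": 0,"fingers": 2.4},
    {"dx": 0,"dy": 0,"dz": 0,"roll": 0,"fingers": 2.4}
  ]
}}

```text
time_s: 16.57
eef_pos: [0.5739, -0.1204, 0.0125]
eef_rot: [0.067, 0.998, 0.0, -0.0]
contact_force: [0.0, 0.1, -0.4]
opening: 0.0269
grip_force: 59.2
```

Call:
{"method": "carry_out", "body": {
  "increments": [
    {"dx": 0,"dy": 0,"dz": 0.1,"roll": 0,"fingers": 2.4},
    {"dx": 0,"dy": 0,"dz": 0,"roll": 0,"fingers": 2.4},
    {"dx": 0,"dy": 0,"dz": 0,"roll": 0,"fingers": 4.5},
    {"dx": 0,"dy": 0,"dz": 0,"roll": 0,"fingers": 4.5},
    {"dx": 0,"dy": 0,"dz": 0,"roll": 0,"fingers": 4.5}
  ]
}}

```text
time_s: 16.98
eef_pos: [0.5742, -0.1205, 0.012]
eef_rot: [0.067, 0.998, -0.0, 0.0]
contact_force: [0.0, 0.4, 0.8]
opening: 0.0449
grip_force: 0.0
```

Call:
{"method": "carry_out", "body": {
  "increments": [
    {"dx": 0,"dy": 0,"dz": 0,"roll": 0,"fingers": 4.5},
    {"dx": 0,"dy": 0,"dz": -2,"roll": 0,"fingers": 4.5},
    {"dx": 0,"dy": 0,"dz": -3,"roll": 0,"fingers": 4.5},
    {"dx": 0,"dy": 0,"dz": -3,"roll": 0,"fingers": 4.5},
    {"dx": 0,"dy": 0,"dz": 0,"roll": 0,"fingers": 4.5}
  ]
}}

```text
time_s: 17.4
eef_pos: [0.5767, -0.1212, 0.0972]
eef_rot: [0.067, 0.998, -0.001, 0.004]
contact_force: [0.7, -0.4, 0.9]
opening: 0.0451
grip_force: 0.0
```

```bash
python3 -c "
from h import *
to(570,101.5,90,94.4)"
```

```text
t 17.4 pos [ 576.7 -121.2   97.2] close 82.3 d cm [ 3.67 21.97  0.66] roll -0.212 F [ 0.7 -0.4  0.9] op 45.1 j6 -1.72
```

Call:
{"method": "carry_out", "body": {
  "increments": [
    {"dx": 0.5,"dy": 3,"dz": 0,"roll": 0,"fingers": 4},
    {"dx": 0.5,"dy": 3.2,"dz": 0,"roll": 0,"fingers": 4},
    {"dx": 0.5,"dy": 3.2,"dz": 0,"roll": 0,"fingers": 4},
    {"dx": 0.55,"dy": 3.2,"dz": 0,"roll": 0,"fingers": 4},
    {"dx": 0.55,"dy": 3.2,"dz": 0,"roll": 0,"fingers": 4}
  ]
}}

```text
time_s: 17.82
eef_pos: [0.5693, 0.0411, 0.0916]
eef_rot: [0.067, 0.998, -0.0, 0.0]
contact_force: [0.8, 0.4, 0.2]
opening: 0.0401
grip_force: 0.0
```

Call:
{"method": "carry_out", "body": {
  "increments": [
    {"dx": 0.55,"dy": 3.2,"dz": 0,"roll": 0,"fingers": 4},
    {"dx": 0.5,"dy": 2.95,"dz": 0,"roll": 0,"fingers": 4},
    {"dx": 0,"dy": 0,"dz": 0,"roll": -0.11,"fingers": 4},
    {"dx": 0,"dy": 0,"dz": 0,"roll": -0.1,"fingers": 4},
    {"dx": 0,"dy": 0,"dz": 0,"roll": 0,"fingers": 4}
  ]
}}

```text
time_s: 18.23
eef_pos: [0.5673, 0.1026, 0.0916]
eef_rot: [-0.04, 0.999, -0.0, -0.0]
contact_force: [-0.1, 0.5, 0.1]
opening: 0.0399
grip_force: 0.0
```

```bash
python3 -c "
from h import *
to(570,101.5,25,94.4)
c=arm.read_camera('scene'); s=arm.get_state()
f=c['frame'].astype(int); m=((f[...,0]-f[...,2])>30).astype(np.uint8)*255
cs=big(m,(262,180,292,222),2); print('short px',cs.min(0),cs.max(0)); 
t=cs[cs[:,1]<cs[:,1].min()+1.2].mean(0); print('tip',t,ray(c,t,.046)*1000)
P=R.from_quat(c['orientation']).as_matrix(); p=c['mtx']@P.T@(np.array(s['eef_pos'])-c['eye']); print('tcp px',p[:2]/p[2])"
```

```text
t 18.23 pos [567.3 102.6  91.6] close 94.6 d cm [-0.26 -0.13  6.66] roll 0.004 F [-0.1  0.5  0.1] op 39.9 j6 -1.55
short px [271.75 198.75] [279.58333333 212.58333333]
tip [276.08333333 199.10057471] [[572.24604678  99.90318045  46.        ]]
tcp px [276.83436633 181.18052096]
```

Call:
{"method": "carry_out", "body": {
  "increments": [
    {"dx": -0.3,"dy": -0.15,"dz": 1.5,"roll": 0,"fingers": 3.2},
    {"dx": 0,"dy": 0,"dz": 2,"roll": 0,"fingers": 3.2},
    {"dx": 0,"dy": 0,"dz": 2,"roll": 0,"fingers": 3.2},
    {"dx": 0,"dy": 0,"dz": 1,"roll": 0,"fingers": 3.2},
    {"dx": 0,"dy": 0,"dz": 0.5,"roll": 0,"fingers": 3.2}
  ]
}}

```text
time_s: 18.7
eef_pos: [0.5698, 0.1003, 0.0203]
eef_rot: [-0.036, 0.999, -0.0, -0.001]
contact_force: [0.6, 0.4, 0.2]
opening: 0.0322
grip_force: 0.0
```

Call:
{"method": "carry_out", "body": {
  "increments": [
    {"dx": 0,"dy": 0,"dz": 0,"roll": 0,"fingers": 3.2},
    {"dx": 0,"dy": 0,"dz": 0,"roll": 0,"fingers": 1.2},
    {"dx": 0,"dy": 0,"dz": 0,"roll": 0,"fingers": 1.2},
    {"dx": 0,"dy": 0,"dz": 0,"roll": 0,"fingers": 1.2},
    {"dx": 0,"dy": 0,"dz": 0,"roll": 0,"fingers": 1.2}
  ]
}}

```text
time_s: 19.12
eef_pos: [0.5712, 0.1008, 0.0228]
eef_rot: [-0.038, 0.999, 0.0, 0.001]
contact_force: [-1.0, -1.0, 5.3]
opening: 0.0141
grip_force: 59.0
```

Call:
{"method": "carry_out", "body": {
  "increments": [
    {"dx": 0,"dy": 0,"dz": 0,"roll": 0,"fingers": 1.2},
    {"dx": 0,"dy": 0,"dz": 0,"roll": 0,"fingers": 1.2}
  ]
}}

```text
time_s: 19.28
eef_pos: [0.5712, 0.1008, 0.0227]
eef_rot: [-0.038, 0.999, 0.0, 0.001]
contact_force: [-0.4, -0.1, 7.0]
opening: 0.0141
grip_force: 59.3
```

Call:
{"method": "carry_out", "body": {
  "increments": [
    {"dx": 0,"dy": 0,"dz": -0.7,"roll": 0,"fingers": 1.2},
    {"dx": 0,"dy": 0,"dz": -1.2,"roll": 0,"fingers": 1.2},
    {"dx": 0,"dy": 0,"dz": -1.2,"roll": 0,"fingers": 1.2},
    {"dx": 0,"dy": 0,"dz": -0.7,"roll": 0,"fingers": 1.2},
    {"dx": 0,"dy": 0,"dz": 0,"roll": 0,"fingers": 1.2}
  ]
}}

```text
time_s: 19.7
eef_pos: [0.5716, 0.1008, 0.0621]
eef_rot: [-0.038, 0.999, 0.0, 0.002]
contact_force: [-0.6, 0.5, 0.4]
opening: 0.0141
grip_force: 58.8
```

```bash
python3 -c "
from h import *
to(566.8,162,45,94.4); print(arm.get_state()['grip_force'])
c=arm.read_camera('scene')
cv2.imwrite('pics/s8.png',cv2.resize(c['frame'][130:240,220:320,::-1],None,fx=5,fy=5,interpolation=2))"
```

```text
t 19.7 pos [571.6 100.8  62.1] close 94.3 d cm [0.03 6.13 1.71] roll -0.002 F [-0.6  0.5  0.4] op 14.1 j6 -1.55
58.76614758744836
```

View pics/s8.png

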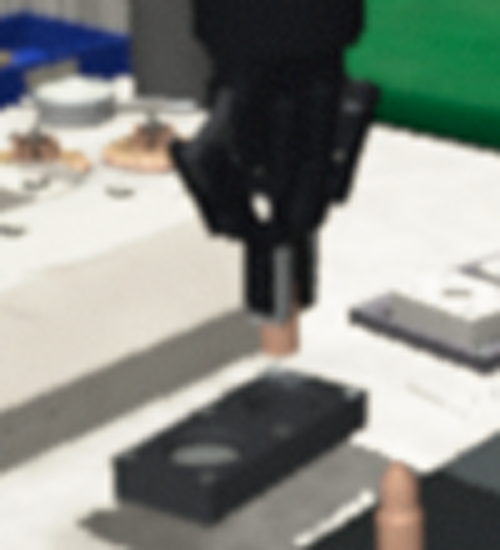

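The short electrode hangs upright. I'll shift it over the shallow well at about (261,221).

Call:
{"method": "carry_out", "body": {
  "increments": [
    {"dx": 0,"dy": 1.5,"dz": 0,"roll": 0,"fingers": 1.2},
    {"dx": 0,"dy": 2,"dz": 0,"roll": 0,"fingers": 1.2},
    {"dx": 0,"dy": 1.6,"dz": 0,"roll": 0,"fingers": 1.2},
    {"dx": 0,"dy": 1,"dz": 0,"roll": 0,"fingers": 1.2},
    {"dx": 0,"dy": 0,"dz": 0,"roll": 0,"fingers": 1.2}
  ]
}}

```text
time_s: 20.17
eef_pos: [0.5655, 0.163, 0.0595]
eef_rot: [-0.038, 0.999, 0.0, -0.0]
contact_force: [0.6, 0.6, -1.4]
opening: 0.0141
grip_force: 58.8
```

Call:
{"method": "carry_out", "body": {
  "increments": [
    {"dx": 0,"dy": 0,"dz": 1,"roll": 0,"fingers": 1.2},
    {"dx": 0,"dy": 0,"dz": 0.8,"roll": 0,"fingers": 1.2},
    {"dx": 0,"dy": 0,"dz": 0,"roll": 0,"fingers": 1.2},
    {"dx": 0,"dy": 0,"dz": 0,"roll": 0,"fingers": 1.2},
    {"dx": 0,"dy": 0,"dz": 0,"roll": 0,"fingers": 1.2}
  ]
}}

```text
time_s: 20.58
eef_pos: [0.566, 0.161, 0.0416]
eef_rot: [-0.037, 0.999, -0.0, -0.0]
contact_force: [-0.0, -0.0, -1.5]
opening: 0.0139
grip_force: 58.8
```

```bash
python3 -c "
from h import *
to(566.8,162,31.2,94.4)"
```

```text
t 20.58 pos [566.  161.   41.6] close 94.3 d cm [-0.09  0.09  1.04] roll -0.002 F [-0.  -0.  -1.5] op 13.9 j6 -1.45
```

Call:
{"method": "carry_out", "body": {
  "increments": [
    {"dx": -0.1,"dy": 0.1,"dz": 0.5,"roll": 0,"fingers": 1.2},
    {"dx": 0,"dy": 0,"dz": 0.3,"roll": 0,"fingers": 1.2},
    {"dx": 0,"dy": 0,"dz": 0.15,"roll": 0,"fingers": 1.2},
    {"dx": 0,"dy": 0,"dz": 0.05,"roll": 0,"fingers": 1.2},
    {"dx": 0,"dy": 0,"dz": 0,"roll": 0,"fingers": 1.2}
  ]
}}

```text
time_s: 21.0
eef_pos: [0.5668, 0.1626, 0.0316]
eef_rot: [-0.038, 0.999, -0.0, -0.0]
contact_force: [0.3, 0.5, -0.9]
opening: 0.0137
grip_force: 58.8
```

Call:
{"method": "carry_out", "body": {
  "increments": [
    {"dx": 0,"dy": 0,"dz": 0.05,"roll": 0,"fingers": 1.2},
    {"dx": 0,"dy": 0,"dz": 0,"roll": 0,"fingers": 1.2}
  ]
}}

```text
time_s: 21.17
eef_pos: [0.5669, 0.1627, 0.0314]
eef_rot: [-0.038, 0.999, 0.0, 0.0]
contact_force: [0.7, -0.2, -1.2]
opening: 0.014
grip_force: 58.8
```

Call:
{"method": "carry_out", "body": {
  "increments": [
    {"dx": 0,"dy": 0,"dz": 0.05,"roll": 0,"fingers": 1.2},
    {"dx": 0,"dy": 0,"dz": 0.05,"roll": 0,"fingers": 1.2},
    {"dx": 0,"dy": 0,"dz": 0,"roll": 0,"fingers": 1.2}
  ]
}}

```text
time_s: 21.42
eef_pos: [0.5671, 0.1627, 0.0308]
eef_rot: [-0.038, 0.999, 0.0, 0.0]
contact_force: [-0.6, -0.6, 4.2]
opening: 0.014
grip_force: 59.3
```

Call:
{"method": "carry_out", "body": {
  "increments": [
    {"dx": 0,"dy": 0,"dz": 0,"roll": 0,"fingers": 3.2},
    {"dx": 0,"dy": 0,"dz": 0,"roll": 0,"fingers": 3.2},
    {"dx": 0,"dy": 0,"dz": 0,"roll": 0,"fingers": 3.2},
    {"dx": 0,"dy": 0,"dz": 0,"roll": 0,"fingers": 3.2}
  ]
}}

```text
time_s: 21.75
eef_pos: [0.5668, 0.1626, 0.0302]
eef_rot: [-0.038, 0.999, -0.0, -0.0]
contact_force: [-0.1, -0.2, -0.1]
opening: 0.0319
grip_force: 0.0
```

Call:
{"method": "carry_out", "body": {
  "increments": [
    {"dx": 0,"dy": 0,"dz": -1,"roll": 0,"fingers": 3.2},
    {"dx": 0,"dy": 0,"dz": -2,"roll": 0,"fingers": 3.2},
    {"dx": 0,"dy": 0,"dz": -2,"roll": 0,"fingers": 3.2},
    {"dx": 0,"dy": 0,"dz": 0,"roll": 0,"fingers": 3.2}
  ]
}}

```text
time_s: 22.08
eef_pos: [0.5688, 0.1631, 0.0845]
eef_rot: [-0.038, 0.999, 0.0, 0.003]
contact_force: [0.3, 0.2, 1.1]
opening: 0.0319
grip_force: 0.0
```

```bash
python3 -c "
from h import *
to(448,173.5,90,90)
c=arm.read_camera('scene')
f=c['frame'].astype(int); m=((f[...,0]-f[...,2])>30).astype(np.uint8)*255
cs=big(m,(245,185,290,228),2); print('short px',cs.min(0),cs.max(0)); 
t=cs[cs[:,1]<cs[:,1].min()+1.2].mean(0); print('tip',t,ray(c,t,.054)*1000)
cs=big(m,(285,210,312,252),2); print('long px',cs.min(0),cs.max(0)); 
t=cs[cs[:,1]<cs[:,1].min()+1.2].mean(0); print('tip',t,ray(c,t,.052)*1000)
"
```

```text
t 22.08 pos [568.8 163.1  84.5] close 94.3 d cm [11.96  1.95 -0.62] roll 0.075 F [0.3 0.2 1.1] op 31.9 j6 -1.45
short px [254.75 204.25] [263.58333333 222.58333333]
tip [259.06884058 204.67028986] [[568.85861806 161.15563028  54.        ]]
long px [294.75 221.75] [303.58333333 245.58333333]
tip [299.42424242 222.17424242] [[449.34049276 174.04312361  52.        ]]
```

The short electrode made contact at the predicted height and stands upright (tip computed at 568.9, 161.2). Next is the long electrode.

Call:
{"method": "carry_out", "body": {
  "increments": [
    {"dx": 2,"dy": 0.3,"dz": 0,"roll": 0,"fingers": 3.4},
    {"dx": 2.9,"dy": 0.5,"dz": 0,"roll": 0,"fingers": 3.4},
    {"dx": 2.9,"dy": 0.5,"dz": 0,"roll": 0,"fingers": 3.4},
    {"dx": 2.5,"dy": 0.4,"dz": 0,"roll": 0,"fingers": 3.4},
    {"dx": 1.6,"dy": 0.25,"dz": 0,"roll": 0,"fingers": 3.4}
  ]
}}

```text
time_s: 22.55
eef_pos: [0.4439, 0.173, 0.0798]
eef_rot: [-0.038, 0.999, -0.0, -0.001]
contact_force: [0.4, 0.7, -0.1]
opening: 0.034
grip_force: 0.0
```

Call:
{"method": "carry_out", "body": {
  "increments": [
    {"dx": 0,"dy": 0,"dz": 0,"roll": 0,"fingers": 3.4},
    {"dx": 0,"dy": 0,"dz": 0,"roll": 0,"fingers": 3.4},
    {"dx": 0,"dy": 0,"dz": 0,"roll": 0,"fingers": 3.4}
  ]
}}

```text
time_s: 22.8
eef_pos: [0.4476, 0.1732, 0.0804]
eef_rot: [-0.038, 0.999, 0.0, 0.0]
contact_force: [-0.1, 0.3, -0.0]
opening: 0.0341
grip_force: 0.0
```

```bash
python3 -c "
from h import *
to(448.5,173.7,20,94.3)"
```

```text
t 22.8 pos [447.6 173.2  80.4] close 94.3 d cm [-0.09  0.04  6.04] roll 0.0 F [-0.1  0.3 -0. ] op 34.1 j6 -1.37
```

Call:
{"method": "carry_out", "body": {
  "increments": [
    {"dx": -0.1,"dy": 0.05,"dz": 1.5,"roll": 0,"fingers": 3.4},
    {"dx": 0,"dy": 0,"dz": 2,"roll": 0,"fingers": 3.4},
    {"dx": 0,"dy": 0,"dz": 1.7,"roll": 0,"fingers": 3.4},
    {"dx": 0,"dy": 0,"dz": 0.8,"roll": 0,"fingers": 3.4},
    {"dx": 0,"dy": 0,"dz": 0,"roll": 0,"fingers": 3.4}
  ]
}}

```text
time_s: 23.22
eef_pos: [0.4475, 0.1733, 0.0188]
eef_rot: [-0.037, 0.999, -0.0, -0.001]
contact_force: [-0.4, 1.2, -0.2]
opening: 0.0342
grip_force: 0.0
```

Call:
{"method": "carry_out", "body": {
  "increments": [
    {"dx": 0,"dy": 0,"dz": 0,"roll": 0,"fingers": 1.2},
    {"dx": 0,"dy": 0,"dz": 0,"roll": 0,"fingers": 1.2},
    {"dx": 0,"dy": 0,"dz": 0,"roll": 0,"fingers": 1.2},
    {"dx": 0,"dy": 0,"dz": 0,"roll": 0,"fingers": 1.2},
    {"dx": 0,"dy": 0,"dz": 0,"roll": 0,"fingers": 1.2}
  ]
}}

```text
time_s: 23.63
eef_pos: [0.4482, 0.1739, 0.0209]
eef_rot: [-0.038, 0.999, 0.0, 0.001]
contact_force: [0.1, -0.1, 3.3]
opening: 0.0147
grip_force: 59.0
```

Call:
{"method": "carry_out", "body": {
  "increments": [
    {"dx": 0,"dy": 0,"dz": 0,"roll": 0,"fingers": 1.2},
    {"dx": 0,"dy": 0,"dz": 0,"roll": 0,"fingers": 1.2}
  ]
}}

```text
time_s: 23.8
eef_pos: [0.4482, 0.1739, 0.0209]
eef_rot: [-0.038, 0.999, 0.0, 0.001]
contact_force: [0.3, 0.2, 7.2]
opening: 0.0148
grip_force: 59.4
```

Call:
{"method": "carry_out", "body": {
  "increments": [
    {"dx": 0,"dy": 0,"dz": -0.7,"roll": 0,"fingers": 1.2},
    {"dx": 0,"dy": 0,"dz": -1.3,"roll": 0,"fingers": 1.2},
    {"dx": 0,"dy": 0,"dz": -1.5,"roll": 0,"fingers": 1.2},
    {"dx": 0,"dy": 0,"dz": -1,"roll": 0,"fingers": 1.2},
    {"dx": 0,"dy": 0,"dz": 0,"roll": 0,"fingers": 1.2}
  ]
}}

```text
time_s: 24.22
eef_pos: [0.4486, 0.174, 0.0672]
eef_rot: [-0.038, 0.999, 0.0, 0.001]
contact_force: [1.1, 1.2, -1.1]
opening: 0.0144
grip_force: 58.8
```

Call:
{"method": "carry_out", "body": {
  "increments": [
    {"dx": 0,"dy": -1.8,"dz": 0,"roll": 0,"fingers": 1.2},
    {"dx": 0,"dy": -2.3,"dz": 0,"roll": 0,"fingers": 1.2},
    {"dx": 0,"dy": -2.3,"dz": 0,"roll": 0,"fingers": 1.2},
    {"dx": 0,"dy": -1.7,"dz": 0,"roll": 0,"fingers": 1.2},
    {"dx": 0,"dy": 0,"dz": 0,"roll": 0,"fingers": 1.2}
  ]
}}

```text
time_s: 24.63
eef_pos: [0.4536, 0.0908, 0.0648]
eef_rot: [-0.037, 0.999, -0.0, -0.0]
contact_force: [-0.1, 1.0, -0.5]
opening: 0.0148
grip_force: 58.8
```

```bash
python3 -c "
from h import *
to(571,102.3,50,94.4)"
```

```text
t 24.63 pos [453.6  90.8  64.8] close 94.2 d cm [-11.8    0.29   1.47] roll -0.004 F [-0.1  1.  -0.5] op 14.8 j6 -1.55
```

Call:
{"method": "carry_out", "body": {
  "increments": [
    {"dx": -2,"dy": 0.05,"dz": 0,"roll": 0,"fingers": 1.2},
    {"dx": -2.8,"dy": 0.1,"dz": 0,"roll": 0,"fingers": 1.2},
    {"dx": -2.8,"dy": 0.05,"dz": 0,"roll": 0,"fingers": 1.2},
    {"dx": -2.6,"dy": 0.05,"dz": 0,"roll": 0,"fingers": 1.2},
    {"dx": -1.6,"dy": 0.05,"dz": 0,"roll": 0,"fingers": 1.2}
  ]
}}

```text
time_s: 25.05
eef_pos: [0.5733, 0.1056, 0.0649]
eef_rot: [-0.038, 0.999, 0.0, 0.0]
contact_force: [-0.2, -0.7, -0.5]
opening: 0.015
grip_force: 58.8
```

Call:
{"method": "carry_out", "body": {
  "increments": [
    {"dx": 0,"dy": 0,"dz": 0,"roll": 0,"fingers": 1.2},
    {"dx": 0,"dy": 0,"dz": 0.8,"roll": 0,"fingers": 1.2},
    {"dx": 0,"dy": 0,"dz": 0.7,"roll": 0,"fingers": 1.2},
    {"dx": 0,"dy": 0,"dz": 0,"roll": 0,"fingers": 1.2},
    {"dx": 0,"dy": 0,"dz": 0,"roll": 0,"fingers": 1.2}
  ]
}}

```text
time_s: 25.47
eef_pos: [0.57, 0.1049, 0.0495]
eef_rot: [-0.038, 0.999, -0.0, -0.001]
contact_force: [-0.1, 1.5, 0.2]
opening: 0.0152
grip_force: 58.8
```

```bash
python3 -c "
from h import *
to(571,102.3,23.5,94.4)"
```

```text
t 25.47 pos [570.  104.9  49.5] close 94.3 d cm [-0.08 -0.26  2.6 ] roll -0.001 F [-0.1  1.5  0.2] op 15.2 j6 -1.54
```

Call:
{"method": "carry_out", "body": {
  "increments": [
    {"dx": -0.1,"dy": -0.25,"dz": 0,"roll": 0,"fingers": 1.2},
    {"dx": 0,"dy": 0,"dz": 0.8,"roll": 0,"fingers": 1.2},
    {"dx": 0,"dy": 0,"dz": 0.8,"roll": 0,"fingers": 1.2},
    {"dx": 0,"dy": 0,"dz": 0.5,"roll": 0,"fingers": 1.2},
    {"dx": 0,"dy": 0,"dz": 0.3,"roll": 0,"fingers": 1.2}
  ]
}}

```text
time_s: 25.88
eef_pos: [0.5718, 0.1023, 0.0251]
eef_rot: [-0.038, 0.999, -0.0, -0.001]
contact_force: [0.1, 1.1, -0.8]
opening: 0.0149
grip_force: 58.8
```

Call:
{"method": "carry_out", "body": {
  "increments": [
    {"dx": 0,"dy": 0,"dz": 0.1,"roll": 0,"fingers": 1.2},
    {"dx": 0,"dy": 0,"dz": 0,"roll": 0,"fingers": 1.2},
    {"dx": 0,"dy": 0,"dz": 0,"roll": 0,"fingers": 1.2}
  ]
}}

```text
time_s: 26.13
eef_pos: [0.5725, 0.1024, 0.0254]
eef_rot: [-0.038, 0.999, 0.0, 0.0]
contact_force: [-0.6, -0.3, -1.5]
opening: 0.0145
grip_force: 58.8
```

Call:
{"method": "carry_out", "body": {
  "increments": [
    {"dx": 0,"dy": 0,"dz": 0.1,"roll": 0,"fingers": 1.2},
    {"dx": 0,"dy": 0,"dz": 0.1,"roll": 0,"fingers": 1.2},
    {"dx": 0,"dy": 0,"dz": 0,"roll": 0,"fingers": 1.2}
  ]
}}

```text
time_s: 26.38
eef_pos: [0.5724, 0.1024, 0.0233]
eef_rot: [-0.038, 0.999, -0.0, 0.0]
contact_force: [-0.1, 0.8, -0.8]
opening: 0.0146
grip_force: 58.8
```

Call:
{"method": "carry_out", "body": {
  "increments": [
    {"dx": 0,"dy": 0,"dz": 0.05,"roll": 0,"fingers": 1.2},
    {"dx": 0,"dy": 0,"dz": 0,"roll": 0,"fingers": 1.2}
  ]
}}

```text
time_s: 26.55
eef_pos: [0.5725, 0.1024, 0.023]
eef_rot: [-0.038, 0.999, -0.0, 0.0]
contact_force: [-0.4, -0.5, 0.7]
opening: 0.0146
grip_force: 59.0
```

Contact came at the predicted height. I'll release, retreat clear of the top view and check.

Call:
{"method": "carry_out", "body": {
  "increments": [
    {"dx": 0,"dy": 0,"dz": 0,"roll": 0,"fingers": 3.2},
    {"dx": 0,"dy": 0,"dz": 0,"roll": 0,"fingers": 3.2},
    {"dx": 0,"dy": 0,"dz": 0,"roll": 0,"fingers": 3.2},
    {"dx": 0,"dy": 0,"dz": 0,"roll": 0,"fingers": 3.2}
  ]
}}

```text
time_s: 26.88
eef_pos: [0.5724, 0.1024, 0.0228]
eef_rot: [-0.038, 0.999, 0.0, 0.0]
contact_force: [0.7, -0.1, 0.2]
opening: 0.0316
grip_force: 0.0
```

Call:
{"method": "carry_out", "body": {
  "increments": [
    {"dx": 0,"dy": 0,"dz": -1,"roll": 0,"fingers": 3.2},
    {"dx": 0,"dy": 0,"dz": -2,"roll": 0,"fingers": 3.2},
    {"dx": 0,"dy": 0,"dz": -3,"roll": 0,"fingers": 3.2},
    {"dx": 0,"dy": 0,"dz": -3,"roll": 0,"fingers": 3.2},
    {"dx": 0,"dy": 0,"dz": -2,"roll": 0,"fingers": 3.2}
  ]
}}

```text
time_s: 27.3
eef_pos: [0.5731, 0.1025, 0.1362]
eef_rot: [-0.038, 0.999, 0.0, 0.001]
contact_force: [1.1, -0.8, -0.1]
opening: 0.0322
grip_force: 0.0
```

Call:
{"method": "carry_out", "body": {
  "increments": [
    {"dx": 2,"dy": 0,"dz": -2,"roll": 0,"fingers": 3.2},
    {"dx": 3,"dy": 0,"dz": -2,"roll": 0,"fingers": 3.2},
    {"dx": 3,"dy": 0,"dz": 0,"roll": 0,"fingers": 3.2},
    {"dx": 3,"dy": 0,"dz": 0,"roll": 0,"fingers": 3.2},
    {"dx": 3,"dy": 0,"dz": 0,"roll": 0,"fingers": 3.2}
  ]
}}

```text
time_s: 27.72
eef_pos: [0.4314, 0.0917, 0.1737]
eef_rot: [-0.038, 0.999, 0.0, 0.001]
contact_force: [0.7, 0.3, 0.9]
opening: 0.0317
grip_force: 0.0
```

Call:
{"method": "carry_out", "body": {
  "increments": [
    {"dx": 3,"dy": 0,"dz": 0,"roll": 0,"fingers": 3.2},
    {"dx": 3,"dy": 0,"dz": 0,"roll": 0,"fingers": 3.2},
    {"dx": 2,"dy": 0,"dz": 0,"roll": 0,"fingers": 3.2},
    {"dx": 1,"dy": 0,"dz": 0,"roll": 0,"fingers": 3.2},
    {"dx": 0,"dy": 0,"dz": 0,"roll": 0,"fingers": 3.2}
  ]
}}

```text
time_s: 28.13
eef_pos: [0.342, 0.0851, 0.1733]
eef_rot: [-0.038, 0.999, 0.0, 0.0]
contact_force: [0.5, -0.2, 0.3]
opening: 0.0322
grip_force: 0.0
```

```bash
python3 -c "
from h import *
to(571,102.3,23.5,94.4)
c=arm.read_camera('scene'); t=arm.read_camera('top')
a=cv2.resize(c['frame'][160:290,145:400,::-1],(765,390),interpolation=2)
b=cv2.resize(t['frame'][147:202,165:420,::-1],(765,165),interpolation=2)
cv2.imwrite('pics/f.png',np.vstack([a,b]))
f=c['frame'].astype(int); m=((f[...,0]-f[...,2])>30).astype(np.uint8)*255
for n,roi in(('short',(245,190,267,228)),('long',(268,180,295,222))):
    q=big(m,roi,2); p=q[q[:,1]<q[:,1].min()+1.2].mean(0); print(n,q.min(0),q.max(0),ray(c,p,.054)*1000)
"
```

```text
t 28.13 pos [342.   85.1 173.3] close 94.3 d cm [-2.296e+01 -1.000e-02  1.500e+01] roll -0.001 F [ 0.5 -0.2  0.3] op 32.2 j6 -1.53
short [255.25 203.75] [263.58333333 222.58333333] [[570.57239715 158.01397305  54.        ]]
long [270.75 195.75] [278.91666667 212.58333333] [[574.49636949 103.50388891  54.        ]]
```

View pics/f.png

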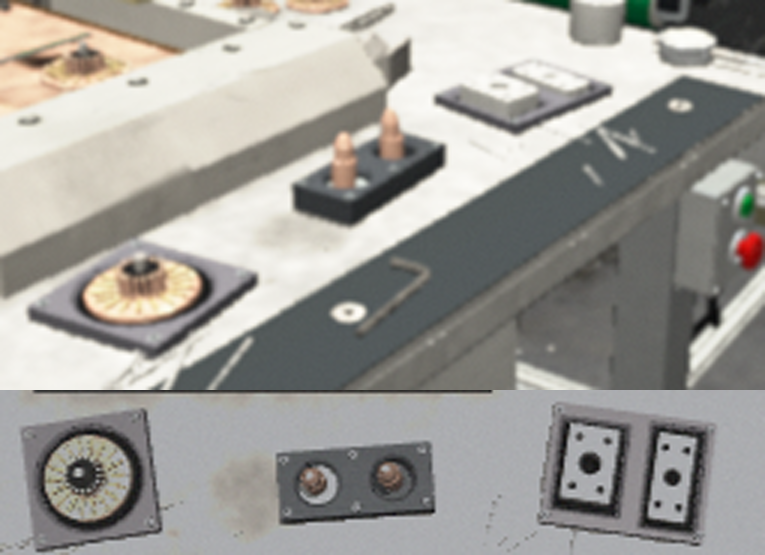

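The final picture shows the rotor in the recess, both blocks framed by their pockets and both electrodes upright, with the short one in the shallow well at (259,204) and the long one in the deep well at (275,196). I'll hand in.

```bash
python3 -c "
from rig import arm
print(arm.finish_job())"
```

```text
the job is handed in; nothing more can be done
None
```

The job is handed in after about 28 s of robot time: the final camera check showed the rotor in the cradle, both nest blocks flat in their pockets and both electrodes upright in the right wells, and the arm never went near the dial gauge.

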